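# Put the test weights back on their own pads

### The arm

A 6-joint arm with a two-finger parallel gripper is mounted at the origin on a cart in front of the work surface, level with it; the furniture and walls round the work are solid. World frame = base frame: x ahead of the robot, y to its left, z up, the work surface at z = 0. Lengths are in m, angles in rad, forces in N, time in s.
With the tool pointing down it reaches from about 0.35 to 0.875 m from the base axis. Payload 15.5 kg.
Tool frame: the origin (TCP) lies between the finger pads; the fingertips stand 22 mm ahead of it and the grasp point (between the pads) lies 3 mm ahead of it; x points along the fingers, y is the direction in which the jaws open and shut, and the axes are right-handed (so a half turn about x gives the same grasp; the last joint's range is limited). The gripper opens to 85 mm and grips with 20 to 120 N. Pads are 22 mm wide; open, the fingers measure 114 mm over their backs; the gripper's body (76 mm by 85 mm) begins 54 mm behind the grasp point. The pads swing forward as they close: fully open they stand 13 mm farther back than shut.
Start: joints at [-1.323, 0.494, 1.345, -0, 1.302, -0.096], TCP at [0.21, -0.589, 0.253] pointing down, gripper open.
Joint ranges: [-2.91, 2.91], [-0.82, 2.16], [0.22, 2.67], [-1.22, 4.37], [0.12, 2.79], [-3.08, 3.08]. Speed limits (rad/s): [1.89, 1.89, 2.57, 3.01, 3.01, 3.01].

### API

Orientations are given as a 3x3 rotation matrix whose columns are the frame's x, y, z axes.
In Python, from bench import arm, vision, hand_in gives the robot as it stands.
- The arm moves only by the tool send_rows, never from a script. Its argument "deltas" is a list of rows, each a list of 3 entries, a list of its own where there are three numbers: the gripper command: -1 is shut, 1 is fully open, values between are in proportion, then the shift along the world's x, y, z in mm, then the turn about the world's z in rad. A call has 1 to 12 rows; each row shifts and turns the commanded pose from where the row before left it; what a row does not reach is not made up. A row lasts 1/10 s, in which the tool goes at most 50 mm and 8.59 degrees, less where a joint would pass 70% of its speed; a pose out of reach is approached as far as the arm can. A call is refused whole if a number of a shift passes 50 or a number of a turn 0.15, either way. A call with a gripper value outside its range is refused whole. The fingers move at their own pace and stop on an object; "grip_force" is the grip in N (left out, the last holds). Time passes only in rows, so rows that do not move let the fingers close. It gives the time, the measured TCP pose, the force and the opening at its end, in the units of the state.
- arm.get_state(): the state, without advancing time (a new reading comes with each control period).
- vision.read_camera(name): name is "scene" or "top"; returns a dict with "pixels" (384x512x3 uint8, red, green, blue), "camera_matrix" (3x3 intrinsics, pixels), "position" and "orientation" of the camera in the world. Camera axes: x right, y down, z forward; pixel columns grow to the right and rows downward; lengths in m; the calibration is good to about 2 mm. A picture is of the moment at which its call begins. There is no depth.
- hand_in(): hands the job in, once; it reports no verdict.
The state is a dict: "time_s": time; "joint_positions": joint angles; "joint_vel": joint speeds; "joint_torque": joint torques, N m; "ee_pos": TCP position; "eef_rot": TCP orientation; "contact_force": force on the tool from outside, world axes, zero at the start; "torque": the same for the moment, N m; "width": opening from 0.0 (shut) to 1.0 (fully open).
Only numpy, scipy, OpenCV 4.12 (cv2) and the standard library are available. Lean on these libraries where they do the work, as an engineer would, in place of code of your own. Each camera call takes 0.05 s, during which the arm holds its last target.

### The job

The four test weights beside the weighing indicator have been put back on each other's pads. Sort them out so that every weight stands upright in the middle of the round wooden pad of its own rank in size (largest weight on the largest pad, and so on down to the smallest on the smallest), using the empty rubber mat as a free spot on the way if you like. Never let a weight tip over.

Things in the scene. Friction and masses are not known exactly. Their poses are not given: they have to be found in the camera images.
- weight_xl: The largest of four knobbed test weights, brass: round, 50 mm in diameter, 58 mm high over its knob; its straight cylindrical part, where it is best gripped, runs from the underside up to 31 mm. Origin at the centre of its underside, z up. Loose; stands upright on a wrong pad at the start.
- weight_l: The second largest of four knobbed test weights, brass-coloured: round, 40 mm in diameter, 52 mm high over its knob; its straight cylindrical part, where it is best gripped, runs from the underside up to 31 mm. Origin at the centre of its underside, z up. Loose; stands upright on a wrong pad at the start.
- weight_m: The second smallest of four knobbed test weights, pale metal: round, 30 mm in diameter, 40 mm high over its knob; its straight cylindrical part, where it is best gripped, runs from the underside up to 23 mm. Origin at the centre of its underside, z up. Loose; stands upright on a wrong pad at the start.
- weight_s: The smallest of four knobbed test weights, brass-coloured: round, 24 mm in diameter, 32 mm high over its knob; its straight cylindrical part, where it is best gripped, runs from the underside up to 18 mm. Origin at the centre of its underside, z up. Loose; stands upright on a wrong pad at the start.
- pad_xl: The largest of four flat round wooden pads, 100 mm in diameter, 10 mm thick, fixed to the desk; it belongs to the largest weight. A thin cork spot of 54 mm marks its middle. Origin at the centre of its underside, on the desk; the weights stand on its flat top, 10 mm above the origin.
- pad_l: The second largest of four flat round wooden pads, 84 mm in diameter, 10 mm thick, fixed to the desk; it belongs to the second largest weight. A thin cork spot of 44 mm marks its middle. Origin at the centre of its underside, on the desk; the weights stand on its flat top, 10 mm above the origin.
- pad_m: The second smallest of four flat round wooden pads, 68 mm in diameter, 10 mm thick, fixed to the desk; it belongs to the second smallest weight. A thin cork spot of 34 mm marks its middle. Origin at the centre of its underside, on the desk; the weights stand on its flat top, 10 mm above the origin.
- pad_s: The smallest of four flat round wooden pads, 54 mm in diameter, 10 mm thick, fixed to the desk; it belongs to the smallest weight. A thin cork spot of 28 mm marks its middle. Origin at the centre of its underside, on the desk; the weights stand on its flat top, 10 mm above the origin.
- spare_mat: Black rubber mat, 90 x 90 x 3 mm, fixed to the desk and empty at the start: a free spot for setting a weight down on the way. Origin at the centre of its underside.
Things that resemble listed ones, but are neither listed nor needed, are in the scene too. What is shaped like the weight_m but turquoise is not meant.

How it is judged:
By the outcome, as a careful person would: the job done as asked, in the order asked, and still so for the second after the job is handed in, with the robot touching nothing.
It also fails if it takes over 144 s, if anything falls off the work surface, if the arm or the gripper's body presses on something with over 40 N, if the wrist force passes 120 N, or if a joint passes its speed limit or range.

## Working session

There is one attempt and no reset: what is moved stays moved. The work goes in short steps, Python scripts to look and compute and a tool call to move; the robot and the scene stay as the last step left them, time stands still between calls to the robot, and variables do not carry over. Pictures are saved under pics/ and viewed, and the job is handed in when it is done.

Besides the shell and the picture viewer there is one more tool, called after ">>>" in YAML: its name, and indented under it one key for each argument. send_rows: Moves the arm, as the interface text tells. Its arguments: {"type":"object","properties":{"deltas":{"type":"array","items":{"type":"array"}},"grip_force":{"type":"number"}},"required":["deltas"]}

```bash
mkdir -p pics; ls
python3 - <<'E'
from bench import arm, vision
import cv2,numpy as np,pickle
s=arm.get_state();print(s['time_s'],s['ee_pos'],np.round(s['eef_rot'],3),s['width'])
d={}
for n in('scene','top'):
    c=vision.read_camera(n);d[n]=c
    cv2.imwrite(f'pics/{n}0.png',cv2.cvtColor(cv2.resize(c['pixels'],(800,600),interpolation=cv2.INTER_CUBIC),cv2.COLOR_RGB2BGR))
    print(n,c['camera_matrix'],c['position'],c['orientation'])
pickle.dump(d,open('c0.pkl','wb'))
E
```

```text
pics
0.0 [ 0.20999334 -0.58830145  0.25269683] [[-0.     0.336 -0.942]
 [ 0.001 -0.942 -0.336]
 [-1.    -0.001 -0.   ]] 1.0032643744424985
scene [[472.61175016   0.         252.33660724]
 [  0.         472.61175016 195.90555576]
 [  0.           0.           1.        ]] [0.0580385  0.84133739 0.73078193] [[-0.88931877 -0.24933984  0.38332985]
 [-0.45681478  0.52252441 -0.71992256]
 [-0.02079382 -0.81535139 -0.57859289]]
top [[464.05694894   0.         251.77891387]
 [  0.         464.05694894 187.47382849]
 [  0.           0.           1.        ]] [0.35501554 0.02589179 1.32243767] [[-0.0055665  -0.99334961  0.11500247]
 [-0.99998166  0.00525531 -0.00300896]
 [ 0.00238458 -0.11501711 -0.99336065]]
```

View pics/scene0.png

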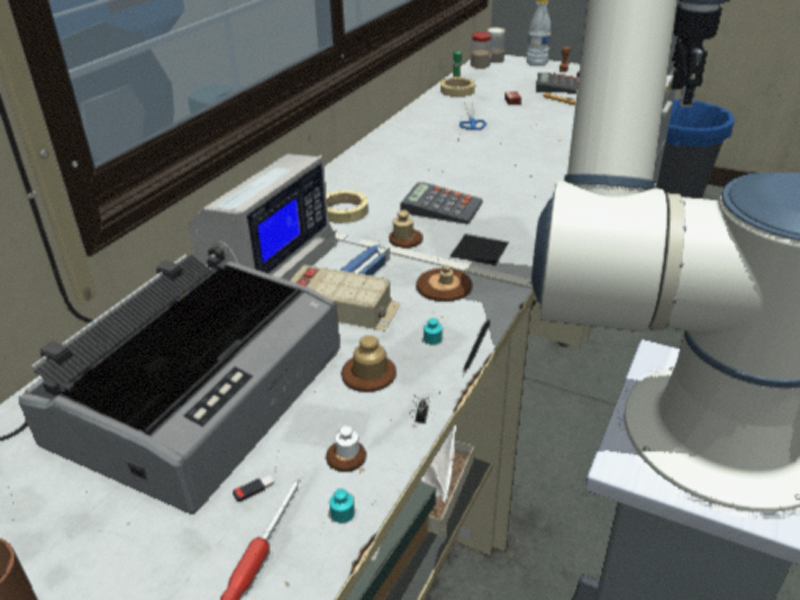

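View pics/top0.png

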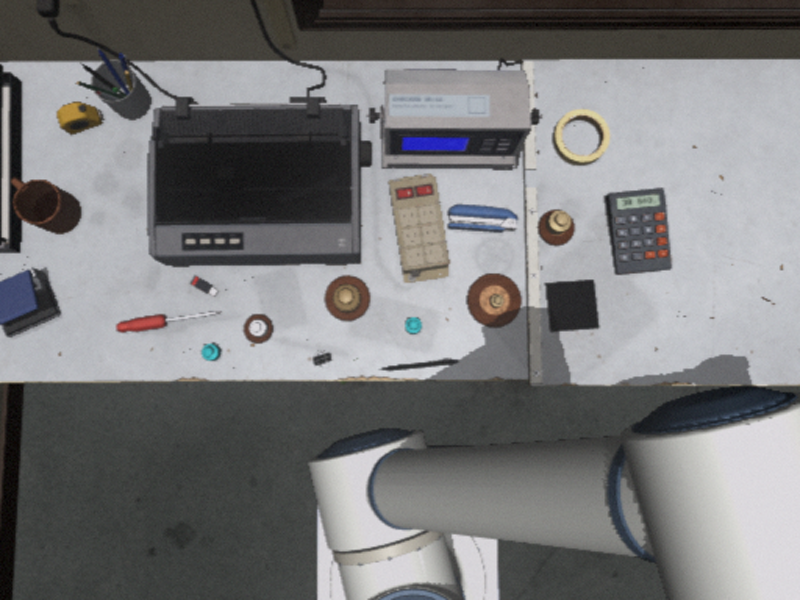

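Candidates (in 800x600 top pixels): S (brass) at (497,299) on the largest pad, XL (brass) at (347,296), L (brass) at (558,220), M (pale) at (258,326). The turquoise lookalikes at (413,325) and (211,352) are not meant. The mat is at (572,305). Next are close crops and a pad fit.

```bash
cat > h.py <<'E'
import numpy as np,cv2,pickle
def ray(c,u,v,z):
    K=c['camera_matrix'];R=np.array(c['orientation']);p=np.array(c['position'])
    d=R@np.linalg.solve(K,[u,v,1.]);return (p+d*(z-p[2])/d[2])
def proj(c,P):
    K=c['camera_matrix'];R=np.array(c['orientation']);p=np.array(c['position'])
    q=K@(R.T@(np.array(P)-p));return q[:2]/q[2]
def crop(c,u,v,r,k):
    u=int(u);v=int(v)
    im=c['pixels'][max(v-r,0):v+r,max(u-r,0):u+r]
    return cv2.cvtColor(cv2.resize(im,None,fx=k,fy=k,interpolation=cv2.INTER_CUBIC),cv2.COLOR_RGB2BGR)
E
python3 - <<'E'
from h import *
d=pickle.load(open('c0.pkl','rb'));c=d['top']
pts={'s':(258,327),'m':(557,226),'l':(347,297),'xl':(495,300),'mat':(572,305)}
for n,(u,v) in pts.items(): print(n,np.round(ray(c,u*.64,v*.64,.01),3))
t=np.vstack([np.hstack([crop(c,pts[a][0]*.64,pts[a][1]*.64,20,10) for a in r]) for r in(('s','m'),)])
t2=np.hstack([crop(c,pts[a][0]*.64,pts[a][1]*.64,20,10) for a in('l','xl')])
cv2.imwrite('pics/crA.png',t);cv2.imwrite('pics/crB.png',t2)
hsv=cv2.cvtColor(c['pixels'],cv2.COLOR_RGB2HSV)
for n,(u,v) in pts.items(): print(n,(int(u*.64),int(v*.64)),[tuple(map(int,hsv[int(v*.64),int(u*.64)+k])) for k in range(-20,21,2)])
E
```

```text
s [0.446 0.268 0.01 ]
m [ 0.63 -0.28  0.01]
l [0.5   0.106 0.01 ]
xl [ 0.493 -0.163  0.01 ]
mat [ 0.483 -0.303  0.01 ]
s (165, 209) [(120, 7, 196), (108, 7, 196), (110, 8, 200), (115, 8, 199), (110, 8, 200), (140, 5, 169), (6, 87, 88), (0, 18, 142), (145, 7, 210), (128, 5, 218), (132, 6, 215), (130, 4, 202), (113, 5, 208), (176, 23, 76), (8, 88, 81), (114, 8, 159), (120, 7, 191), (114, 7, 190), (102, 7, 187), (120, 8, 185), (120, 5, 189)]
m (356, 144) [(6, 12, 110), (17, 9, 205), (23, 11, 207), (23, 11, 206), (15, 24, 126), (8, 112, 84), (7, 111, 85), (20, 57, 54), (18, 83, 154), (20, 76, 214), (20, 75, 205), (18, 82, 112), (18, 78, 127), (19, 80, 169), (17, 88, 142), (10, 111, 92), (135, 3, 173), (111, 9, 196), (100, 8, 195), (120, 5, 190), (108, 7, 186)]
l (222, 190) [(120, 9, 202), (131, 10, 200), (114, 6, 197), (9, 63, 109), (7, 115, 100), (10, 105, 97), (18, 93, 126), (17, 98, 122), (18, 89, 172), (17, 79, 191), (18, 75, 197), (18, 86, 178), (17, 94, 111), (18, 96, 136), (17, 77, 83), (7, 108, 99), (9, 110, 104), (4, 56, 110), (110, 4, 187), (120, 7, 193), (114, 7, 191)]
xl (316, 192) [(120, 9, 205), (130, 11, 135), (9, 100, 89), (9, 108, 97), (7, 107, 95), (9, 115, 113), (13, 106, 173), (13, 106, 173), (13, 107, 174), (17, 76, 130), (18, 71, 122), (19, 79, 178), (19, 82, 159), (15, 95, 167), (13, 110, 181), (11, 121, 114), (10, 125, 88), (7, 123, 95), (9, 114, 94), (150, 1, 171), (128, 6, 162)]
mat (366, 195) [(90, 3, 189), (110, 8, 187), (105, 5, 113), (150, 6, 41), (135, 12, 42), (105, 12, 42), (165, 11, 46), (90, 13, 38), (135, 11, 45), (100, 17, 45), (132, 30, 42), (110, 18, 43), (150, 17, 44), (120, 18, 42), (120, 23, 44), (100, 20, 39), (75, 13, 40), (135, 11, 47), (120, 8, 153), (105, 8, 184), (114, 7, 183)]
```

View pics/crA.png

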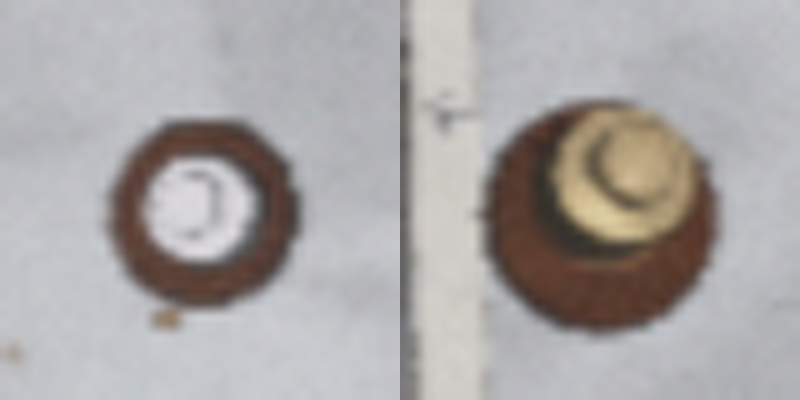

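View pics/crB.png

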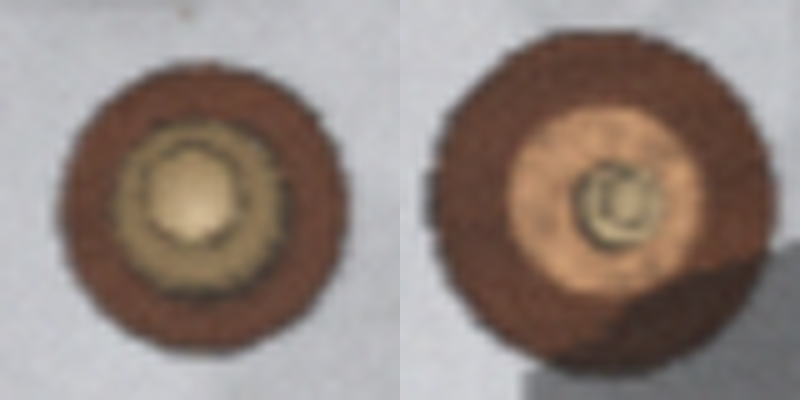

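```bash
cat >> h.py <<'E'
def rect(c,x0,y0,z,half=.065,step=.0004):
    g=np.arange(-half,half,step)
    # image up = +x, image left = +y
    X,Y=np.meshgrid(x0-g,y0-g,indexing='ij')
    P=np.stack([X,Y,np.full_like(X,z)],-1)
    K=c['camera_matrix'];R=np.array(c['orientation']);p=np.array(c['position'])
    q=(P-p)@R@K.T
    uv=(q[...,:2]/q[...,2:]).astype(np.float32)
    return cv2.cvtColor(cv2.remap(c['pixels'],uv[...,0],uv[...,1],cv2.INTER_CUBIC),cv2.COLOR_RGB2BGR)
def circ(im,x0,y0,x,y,r,col,half=.065,step=.0004):
    cv2.circle(im,(int((half-(y-y0))/step),int((half-(x-x0))/step)),int(r/step),col,1)
def padfit(c,x0,y0,r,z=.01):
    from scipy.optimize import least_squares
    half=.065;step=.0004
    im=rect(c,x0,y0,z);hsv=cv2.cvtColor(im,cv2.COLOR_BGR2HSV)
    m=((hsv[...,1]>45)&((hsv[...,0]<30)|(hsv[...,0]>170))).astype(np.uint8)
    cs,_=cv2.findContours(m,cv2.RETR_EXTERNAL,cv2.CHAIN_APPROX_NONE)
    k=max(cs,key=cv2.contourArea)[:,0,:]
    x=x0+half-k[:,1]*step;y=y0+half-k[:,0]*step
    s=least_squares(lambda p:np.hypot(x-p[0],y-p[1])-p[2],[x0,y0,r],loss='soft_l1',f_scale=.001)
    return s.x,im
E
python3 - <<'E'
from h import *
d=pickle.load(open('c0.pkl','rb'))
pts={'s':(.446,.268,.027),'m':(.63,-.28,.034),'l':(.5,.106,.042),'xl':(.493,-.163,.05)}
for cn in d:
  ims=[]
  for n,(x,y,r) in pts.items():
    for z in (.009,):
      f,im=padfit(d[cn],x,y,r,z);print(cn,n,np.round(f*1000,1))
    circ(im,x,y,f[0],f[1],r,(0,255,0));ims.append(im)
  t=np.vstack([np.hstack(ims[:2]),np.hstack(ims[2:])]);t=cv2.resize(t,(600,600));cv2.imwrite(f'pics/fit_{cn}.png',t)
# mat
for cn in d:
  im=rect(d[cn],.483,-.303,.003);g=cv2.cvtColor(im,cv2.COLOR_BGR2GRAY)
  cs,_=cv2.findContours((g<75).astype(np.uint8),cv2.RETR_EXTERNAL,cv2.CHAIN_APPROX_NONE)
  (a,b),wh,an=cv2.minAreaRect(max(cs,key=cv2.contourArea));print(cn,'mat',.483+.065-b*.0004,-.303+.065-a*.0004,np.array(wh)*.0004,an)
E
```

```text
scene s [439.3 273.6  25.1]
scene m [ 632.  -285.9   44.3]
scene l [499.1 102.8  47.9]
scene xl [ 489.7 -156.2   50.6]
top s [444.6 268.3  25. ]
top m [ 628.3 -278.1   32.4]
top l [499.3 106.8  40.1]
top xl [ 494.2 -160.6   48.1]
scene mat 0.4799423217773438 -0.3000209716796875 [0.08830525 0.08915385] 85.97173309326172
top mat 0.4832069274902344 -0.302962646484375 [0.09064085 0.08992835] 86.47854614257812
```

View pics/fit_top.png

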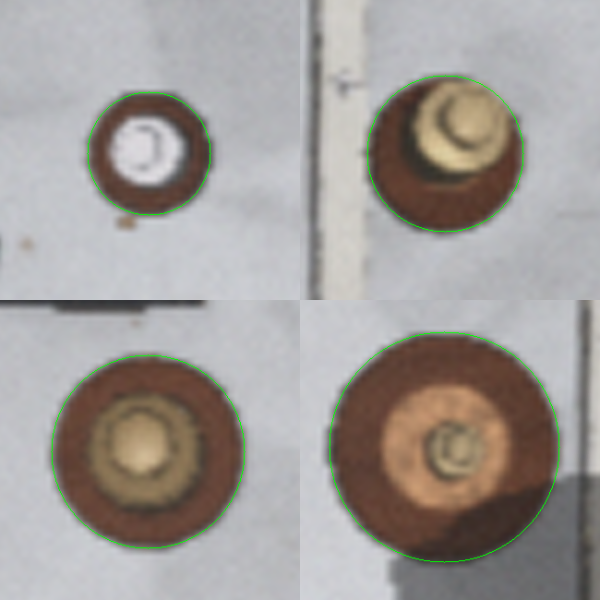

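View pics/fit_scene.png

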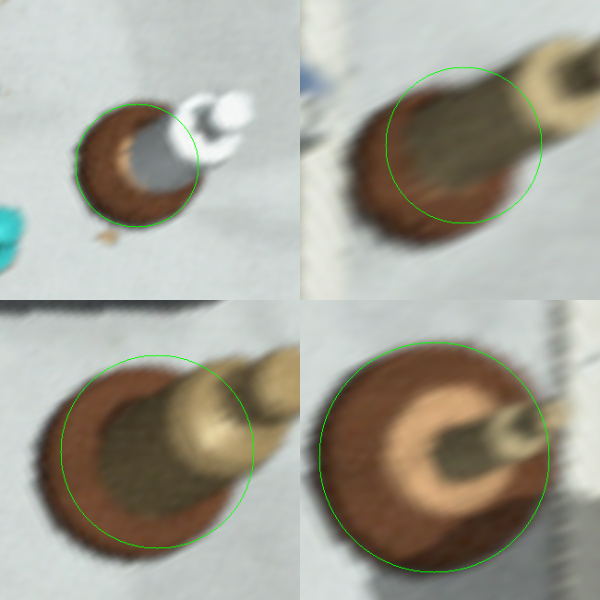

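Run:
```python
from h import *
d=pickle.load(open('c0.pkl','rb'))
w={'m':(.4455,.2685,.033,.015),'l':(.637,-.284,.041,.020),'xl':(.5005,.1065,.041,.025),'s':(.492,-.162,.028,.012)}
for cn in d:
  ims=[]
  for n,(x,y,z,r) in w.items():
    k=dict(half=.035,step=.000233333)
    im=rect(d[cn],x,y,z,**k);circ(im,x,y,x,y,r,(0,255,0),**k)
    for q in range(0,300,43): cv2.line(im,(q,0),(q,4),(0,0,255),1);cv2.line(im,(0,q),(4,q),(0,0,255),1)
    ims.append(cv2.resize(im,(300,300)))
  cv2.imwrite(f'pics/w_{cn}.png',np.vstack([np.hstack(ims[:2]),np.hstack(ims[2:])]))
```

```text
(no output)
```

View pics/w_top.png

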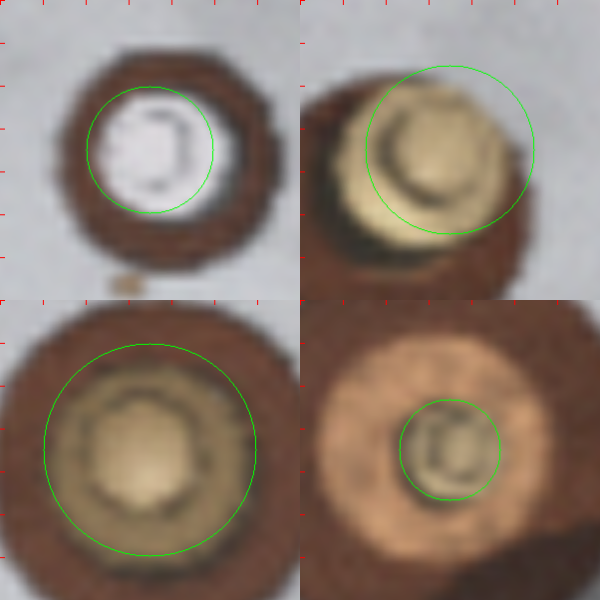

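View pics/w_scene.png

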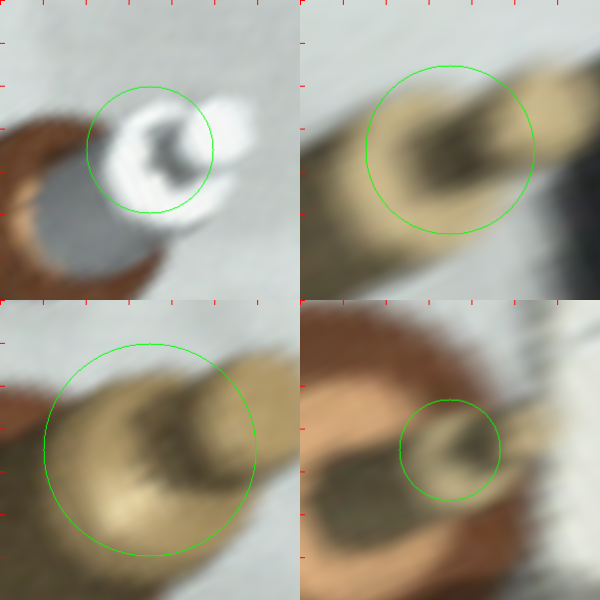

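>>> send_rows:
  deltas:
    - [1, [15, 20, 0], 0]
    - [1, [25, 35, 0], 0]
    - [1, [25, 38, 0], 0]
    - [1, [25, 38, 0], 0]
    - [1, [25, 38, 0], 0]
    - [1, [25, 38, 0], 0]
    - [1, [25, 38, 0], 0]
    - [1, [25, 38, 0], 0]
    - [1, [25, 38, -10], 0]
    - [1, [25, 38, -20], 0]
    - [1, [25, 38, -30], 0]
    - [1, [17, 29, -30], 0]
  grip_force: 40

```text
time_s: 1.3
ee_pos: [0.4913, -0.1639, 0.1652]
eef_rot: [[0.001, 0.337, -0.942], [-0.0, -0.942, -0.337], [-1.0, 0.001, -0.001]]
contact_force: [0.2, -0.3, -1.3]
width: 0.999
```

>>> send_rows:
  deltas:
    - [1, [0, 0, 0], 0]
    - [1, [0, 0, 0], 0]
    - [1, [0, 0, 0], 0]
    - [1, [0, 0, 0], 0]

```text
time_s: 1.7
ee_pos: [0.4901, -0.1669, 0.1666]
eef_rot: [[0.001, 0.335, -0.942], [-0.001, -0.942, -0.335], [-1.0, 0.001, -0.001]]
contact_force: [0.4, -0.3, -0.2]
width: 1.001
```

Run:
```python
from bench import arm, vision
from h import *
d={}
for i in range(3):
  s=arm.get_state();print(s['time_s'],np.round(s['ee_pos'],4),np.round(s['joint_vel'],3))
  for n in('scene','top'): d[n]=vision.read_camera(n)
for n in d: cv2.imwrite(f'pics/{n}1.png',cv2.cvtColor(cv2.resize(d[n]['pixels'],(800,600),interpolation=cv2.INTER_CUBIC),cv2.COLOR_RGB2BGR))
```

```text
1.7 [ 0.4901 -0.1669  0.1666] [-0.    -0.     0.002  0.004 -0.     0.002]
1.8 [ 0.49   -0.1667  0.1664] [ 0.007  0.003  0.002  0.    -0.001  0.002]
1.9 [ 0.49   -0.1664  0.1662] [ 0.005  0.003  0.003 -0.002 -0.001  0.001]
```

View pics/scene1.png

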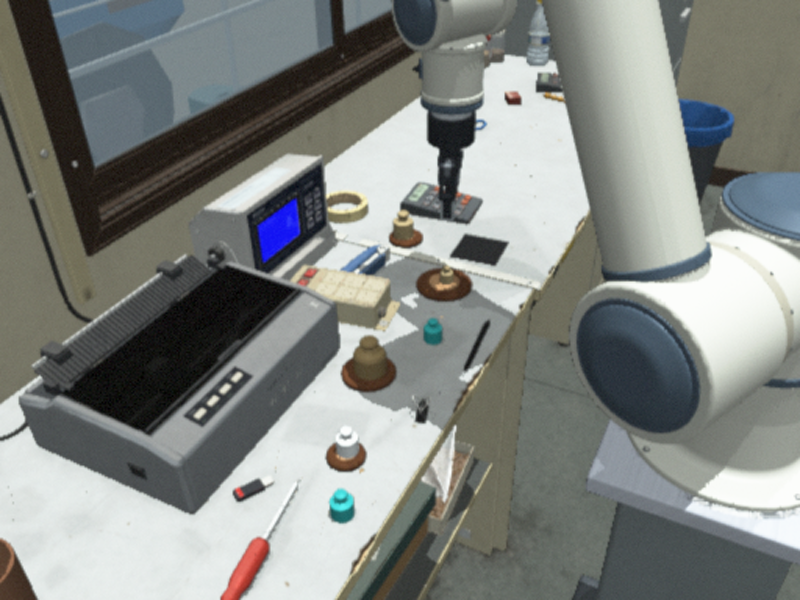

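View pics/top1.png

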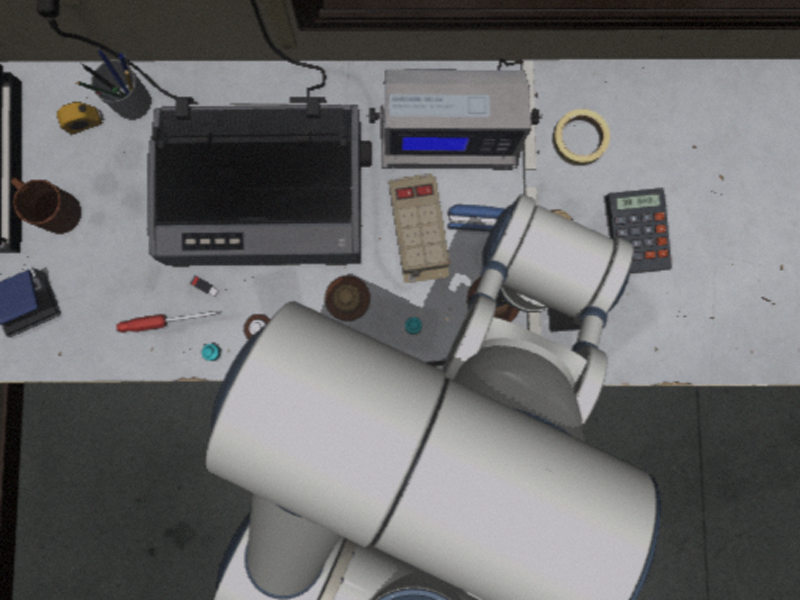

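>>> send_rows:
  deltas:
    - [1, [0, 0, -10], 0]
    - [1, [0, 0, -15], 0]
    - [1, [0, 0, -15], 0]
    - [1, [0, 0, -15], 0]
    - [1, [0, 0, -15], 0]
    - [1, [0, 0, -15], 0]
    - [1, [0, 0, -10], 0]
    - [1, [0, 0, -10], 0]
    - [1, [0, 0, -5], 0]
    - [1, [0, 0, 0], 0]
    - [1, [0, 0, 0], 0]
    - [1, [0, 0, 0], 0]

```text
time_s: 3.2
ee_pos: [0.4903, -0.1659, 0.0562]
eef_rot: [[0.001, 0.336, -0.942], [-0.0, -0.942, -0.336], [-1.0, 0.001, -0.001]]
contact_force: [0.1, -0.5, -0.1]
width: 1.003
```

```bash
cat > look.py <<'E'
import sys
from bench import arm, vision
from h import *
t=sys.argv[1]
s=arm.get_state();print(s['time_s'],np.round(s['ee_pos'],4),s['contact_force'],s['width'])
d={n:vision.read_camera(n) for n in sys.argv[2].split(',')}
pickle.dump(d,open(f'{t}.pkl','wb'))
if len(sys.argv)>3:
    P=[float(x) for x in sys.argv[3:6]]
    ims=[]
    for n in d:
        u=proj(d[n],P);ims.append(crop(d[n],u[0],u[1],40 if len(d)>1 else 50,5 if len(d)>1 else 6));print(n,u)
    ims=[i for i in ims];cv2.imwrite(f'pics/{t}.png',np.hstack(ims) if len({i.shape for i in ims})==1 else ims[0])
else:
    for n in d: cv2.imwrite(f'pics/{t}_{n}.png',cv2.cvtColor(cv2.resize(d[n]['pixels'],(800,600)),cv2.COLOR_RGB2BGR))
E
python3 look.py s1 scene .492 -.162 .03
```

```text
3.2 [ 0.4903 -0.1659  0.0562] [ 0.09932109 -0.48121137 -0.05141767] 1.003310960875728
scene [284.10150988 173.59642215]
```

View pics/s1.png

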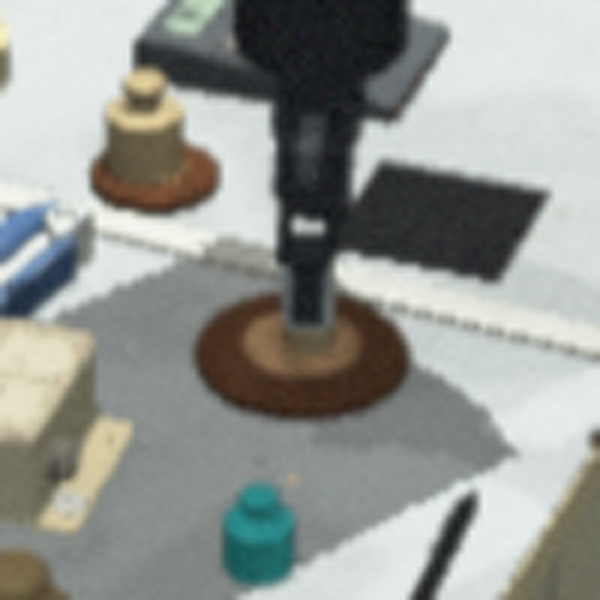

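>>> send_rows:
  deltas:
    - [1, [1, 1, -7], 0]
    - [1, [1, 2, -7], 0]
    - [1, [0, 0, -6], 0]
    - [1, [0, 0, 0], 0]
    - [1, [0, 0, 0], 0]
    - [1, [0, 0, 0], 0]
    - [1, [0, 0, 0], 0]
    - [1, [0, 0, 0], 0]

```text
time_s: 4.05
ee_pos: [0.4921, -0.1629, 0.0359]
eef_rot: [[0.0, 0.336, -0.942], [-0.0, -0.942, -0.336], [-1.0, 0.0, -0.0]]
contact_force: [-0.2, -0.5, 0.1]
width: 1.001
```

>>> send_rows:
  deltas:
    - [-1, [0, 0, 0], 0]
    - [-1, [0, 0, 0], 0]
    - [-1, [0, 0, 0], 0]
    - [-1, [0, 0, 0], 0]
    - [-1, [0, 0, 0], 0]
    - [-1, [0, 0, 0], 0]
    - [-1, [0, 0, 0], 0]
    - [-1, [0, 0, 0], 0]
    - [-1, [0, 0, 0], 0]
    - [-1, [0, 0, 0], 0]
  grip_force: 40

```text
time_s: 5.05
ee_pos: [0.492, -0.1627, 0.0359]
eef_rot: [[0.0, 0.336, -0.942], [0.0, -0.942, -0.336], [-1.0, 0.0, -0.0]]
contact_force: [-0.4, 0.2, 5.1]
width: 0.256
```

```bash
python3 look.py s2 scene .492 -.162 .03
```

```text
5.05 [ 0.492  -0.1627  0.0359] [-0.43876729  0.21622585  5.06925676] 0.25593573822123233
scene [284.10150988 173.59642215]
```

View pics/s2.png

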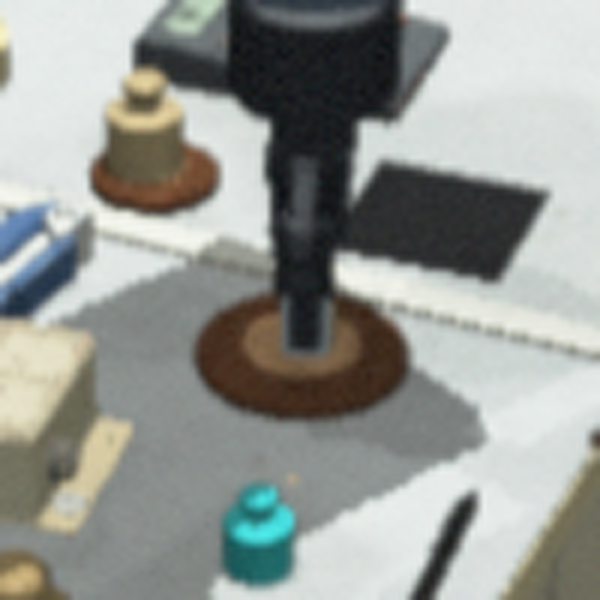

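>>> send_rows:
  deltas:
    - [-1, [0, 0, 5], 0]
    - [-1, [0, 0, 10], 0]
    - [-1, [0, 0, 15], 0]
    - [-1, [0, 0, 20], 0]
    - [-1, [0, 0, 20], 0]
    - [-1, [0, 0, 20], 0]
    - [-1, [0, 0, 10], 0]
    - [-1, [0, 0, 0], 0]
    - [-1, [0, 0, 0], 0]

```text
time_s: 6.0
ee_pos: [0.4918, -0.1627, 0.1355]
eef_rot: [[-0.0, 0.336, -0.942], [0.0, -0.942, -0.336], [-1.0, -0.0, 0.0]]
contact_force: [-0.4, -0.4, -2.0]
width: 0.261
```

```bash
python3 look.py s3 scene .492 -.162 .09
```

```text
6.0 [ 0.4918 -0.1627  0.1355] [-0.38084163 -0.38350326 -2.00784171] 0.2613700677674029
scene [284.50891123 154.62339403]
```

View pics/s3.png

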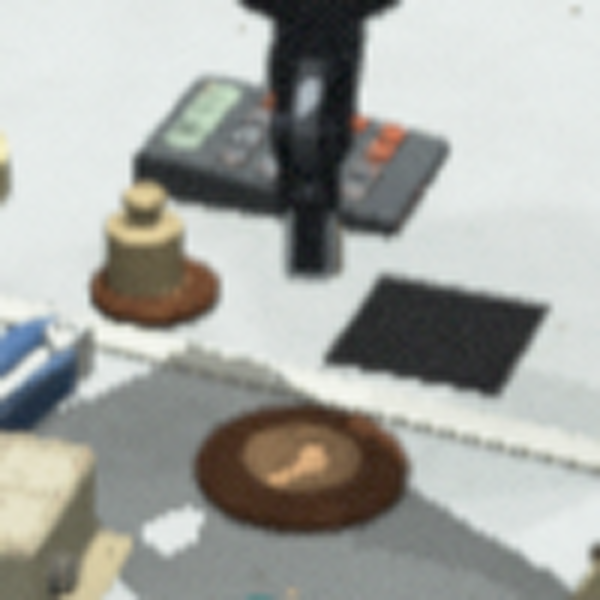

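>>> send_rows:
  deltas:
    - [-1, [-1, -15, 0], 0]
    - [-1, [-2, -28, 0], 0]
    - [-1, [-2, -28, 0], 0]
    - [-1, [-2, -28, 0], 0]
    - [-1, [-2, -25, -10], 0]
    - [-1, [-1, -15, -15], 0]
    - [-1, [0, 0, -20], 0]
    - [-1, [0, 0, -20], 0]
    - [-1, [0, 0, -15], 0]
    - [-1, [0, 0, -10], 0]
    - [-1, [0, 0, 0], 0]
    - [-1, [0, 0, 0], 0]

```text
time_s: 7.25
ee_pos: [0.482, -0.3017, 0.0456]
eef_rot: [[-0.0, 0.336, -0.942], [0.0, -0.942, -0.336], [-1.0, -0.0, 0.0]]
contact_force: [-0.7, -0.1, -1.1]
width: 0.26
```

>>> send_rows:
  deltas:
    - [-1, [0, 0, -5], 0]
    - [-1, [0, 0, -5], 0]
    - [-1, [0, 0, -3], 0]
    - [-1, [0, 0, -2], 0]
    - [-1, [0, 0, -1], 0]
    - [-1, [0, 0, 0], 0]
    - [-1, [0, 0, 0], 0]

```text
time_s: 7.95
ee_pos: [0.4821, -0.3018, 0.0298]
eef_rot: [[0.0, 0.336, -0.942], [-0.0, -0.942, -0.336], [-1.0, 0.0, -0.0]]
contact_force: [0.8, 0.4, -1.2]
width: 0.258
```

```bash
python3 look.py s4 scene .482 -.302 .03
```

```text
7.95 [ 0.4821 -0.3018  0.0298] [ 0.75747434  0.37841852 -1.16743218] 0.25752009712575363
scene [306.63669837 151.14528419]
```

View pics/s4.png

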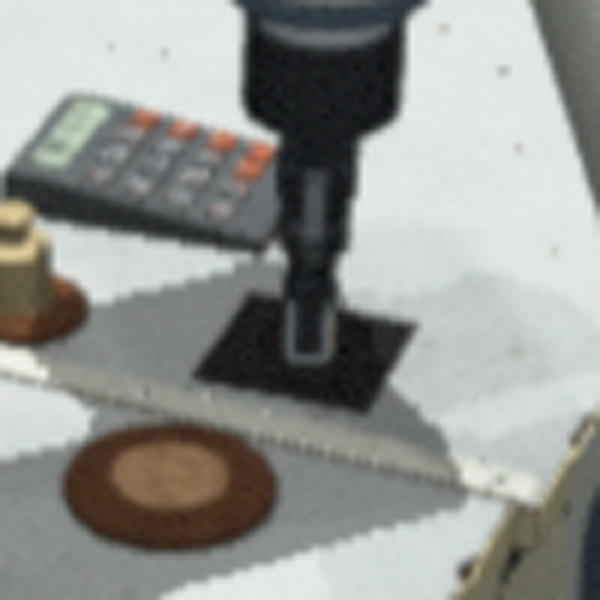

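>>> send_rows:
  deltas:
    - [-1, [0, 0, -1], 0]
    - [-1, [0, 0, 0], 0]
    - [-1, [0, 0, 0], 0]
    - [-1, [0, 0, 0], 0]

```text
time_s: 8.4
ee_pos: [0.4821, -0.3019, 0.0289]
eef_rot: [[0.0, 0.336, -0.942], [-0.0, -0.942, -0.336], [-1.0, 0.0, -0.0]]
contact_force: [-1.1, 1.0, 5.2]
width: 0.258
```

>>> send_rows:
  deltas:
    - [-1, [0, 0, -1], 0]
    - [-1, [0, 0, 0], 0]
    - [-1, [0, 0, 0], 0]
    - [-1, [0, 0, 0], 0]

```text
time_s: 8.8
ee_pos: [0.4822, -0.3019, 0.0288]
eef_rot: [[0.001, 0.336, -0.942], [-0.001, -0.942, -0.336], [-1.0, 0.001, -0.001]]
contact_force: [-4.0, 3.4, 22.9]
width: 0.261
```

>>> send_rows:
  deltas:
    - [-1, [0, 0, 1], 0]
    - [-1, [0, 0, 0], 0]
    - [-0.2, [0, 0, 0], 0]
    - [0, [0, 0, 0], 0]
    - [1, [0, 0, 0], 0]
    - [1, [0, 0, 0], 0]
    - [1, [0, 0, 0], 0]
    - [1, [0, 0, 5], 0]
    - [1, [0, 0, 15], 0]
    - [1, [0, 0, 25], 0]
    - [1, [0, 0, 30], 0]
    - [1, [0, 0, 30], 0]

```text
time_s: 10.0
ee_pos: [0.4818, -0.3016, 0.1351]
eef_rot: [[-0.0, 0.336, -0.942], [0.0, -0.942, -0.336], [-1.0, -0.0, 0.0]]
contact_force: [0.1, -0.4, 0.3]
width: 1.002
```

```bash
python3 look.py s5 scene .482 -.302 .03
```

```text
10.0 [ 0.4818 -0.3016  0.1351] [ 0.12014077 -0.40178502  0.2782892 ] 1.001721597186658
scene [306.63669837 151.14528419]
```

View pics/s5.png

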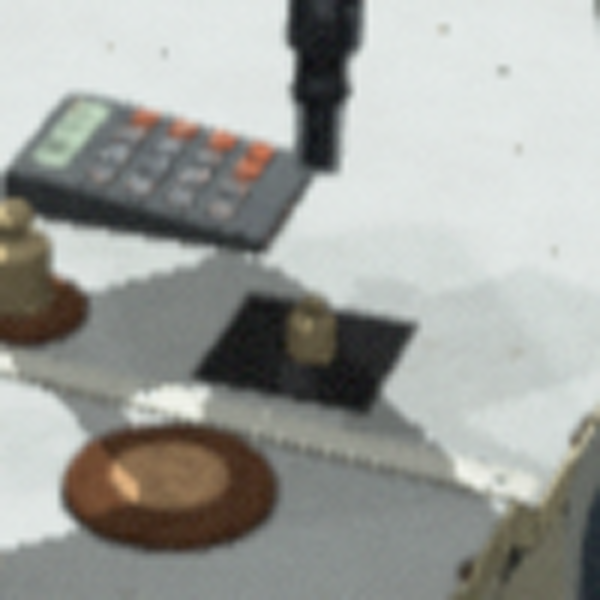

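>>> send_rows:
  deltas:
    - [1, [1, 15, 10], 0]
    - [1, [1, 30, 10], 0]
    - [1, [2, 40, 5], 0]
    - [1, [2, 40, 0], 0]
    - [1, [2, 40, 0], 0]
    - [1, [2, 40, 0], 0]
    - [1, [2, 40, 0], 0]
    - [1, [2, 40, 0], 0]
    - [1, [2, 40, 0], 0]
    - [1, [0, 40, 0], 0]
    - [1, [0, 29, 0], 0]
    - [1, [0, 15, 0], 0]

```text
time_s: 11.25
ee_pos: [0.497, 0.1098, 0.1586]
eef_rot: [[-0.001, 0.338, -0.941], [0.0, -0.941, -0.338], [-1.0, -0.001, 0.001]]
contact_force: [-0.0, 0.2, 0.3]
width: 0.998
```

>>> send_rows:
  deltas:
    - [1, [0, 0, -10], 0]
    - [1, [0, 0, -15], 0]
    - [1, [0, 0, -15], 0]
    - [1, [0, 0, -15], 0]
    - [1, [0, 0, -15], 0]
    - [1, [0, 0, -10], 0]
    - [1, [0, 0, 0], 0]
    - [1, [0, 0, 0], 0]
    - [1, [0, 0, 0], 0]
    - [1, [0, 0, 0], 0]

```text
time_s: 12.25
ee_pos: [0.4984, 0.1072, 0.0793]
eef_rot: [[0.001, 0.336, -0.942], [0.0, -0.942, -0.336], [-1.0, 0.0, -0.001]]
contact_force: [-0.0, 0.4, 0.2]
width: 1.0
```

```bash
python3 look.py x1 scene,top .498 .107 .03
```

```text
12.25 [0.4984 0.1072 0.0793] [-0.04351473  0.35474767  0.23873466] 1.0001688984604566
scene [234.66358851 229.32244807]
top [221.4435515  189.98860056]
```

View pics/x1.png

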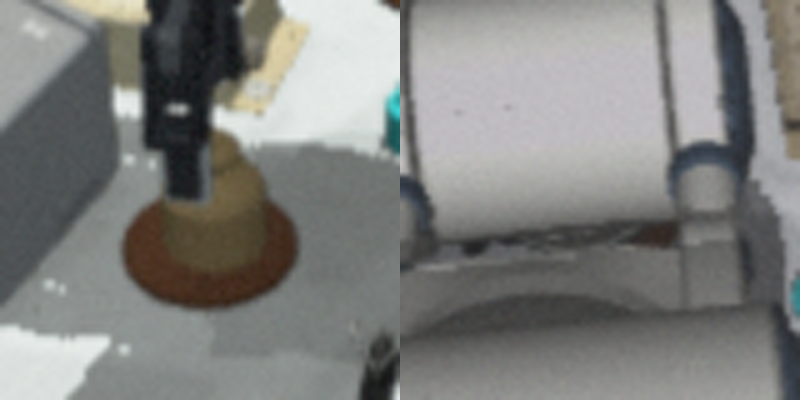

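>>> send_rows:
  deltas:
    - [1, [0, 0, -10], 0]
    - [1, [0, 0, -12], 0]
    - [1, [0, 0, -10], 0]
    - [1, [0, 0, -8], 0]
    - [1, [0, 0, -2], 0]
    - [1, [0, 0, 0], 0]
    - [1, [0, 0, 0], 0]

```text
time_s: 13.05
ee_pos: [0.4981, 0.1072, 0.0369]
eef_rot: [[0.0, 0.336, -0.942], [0.0, -0.942, -0.336], [-1.0, 0.0, -0.0]]
contact_force: [-0.3, -0.4, 0.4]
width: 0.997
```

>>> send_rows:
  deltas:
    - [-1, [0, 0, 0], 0]
    - [-1, [0, 0, 0], 0]
    - [-1, [0, 0, 0], 0]
    - [-1, [0, 0, 0], 0]
    - [-1, [0, 0, 0], 0]
    - [-1, [0, 0, 0], 0]
    - [-1, [0, 0, 0], 0]
    - [-1, [0, 0, 0], 0]
  grip_force: 90

```text
time_s: 13.85
ee_pos: [0.4982, 0.1074, 0.0376]
eef_rot: [[0.001, 0.336, -0.942], [0.0, -0.942, -0.336], [-1.0, 0.0, -0.001]]
contact_force: [-2.8, 2.4, 18.9]
width: 0.555
```

>>> send_rows:
  deltas:
    - [-1, [0, 0, 3], 0]
    - [-1, [0, 0, 7], 0]
    - [-1, [0, 0, 10], 0]
    - [-1, [0, 0, 15], 0]
    - [-1, [0, 0, 20], 0]
    - [-1, [0, 0, 20], 0]
    - [-1, [0, 0, 20], 0]
    - [-1, [0, 0, 10], 0]
    - [-1, [0, 0, 0], 0]
    - [-1, [0, 0, 0], 0]

```text
time_s: 14.85
ee_pos: [0.4977, 0.1072, 0.1414]
eef_rot: [[-0.0, 0.336, -0.942], [-0.0, -0.942, -0.336], [-1.0, -0.0, 0.0]]
contact_force: [-0.1, 0.1, -7.1]
width: 0.553
```

```bash
python3 look.py x2 scene .498 .107 .08
```

```text
14.85 [0.4977 0.1072 0.1414] [-0.08066133  0.06207173 -7.05500943] 0.5525235601919398
scene [233.72990086 212.28056934]
```

View pics/x2.png

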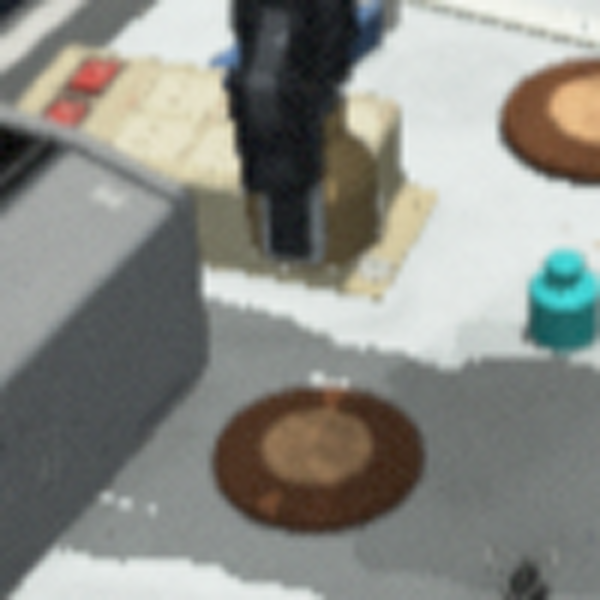

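Run:
```python
from h import *
c=pickle.load(open('x2.pkl','rb'))['scene']
k=dict(half=.06,step=.0004)
ims=[]
for (x,y,r,rc,z) in((.494,-.161,.05,.027,.01),(.4993,.1068,.042,.022,.01)):
  im=rect(c,x,y,z,**k);circ(im,x,y,x,y,r,(0,255,0),**k);circ(im,x,y,x,y,rc,(255,0,0),**k);ims.append(im)
# S on mat, shoulder z=.021
im=rect(c,.482,-.302,.021,**k);circ(im,.482,-.302,.482,-.302,.012,(0,255,0),**k);ims.append(im)
im=rect(c,.482,-.302,.003,**k);circ(im,.482,-.302,.482,-.302,.012,(0,255,0),**k);ims.append(im)
ims=[cv2.resize(i,(300,300)) for i in ims]
cv2.imwrite('pics/ov1.png',np.vstack([np.hstack(ims[:2]),np.hstack(ims[2:])]))
```

```text
(no output)
```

View pics/ov1.png

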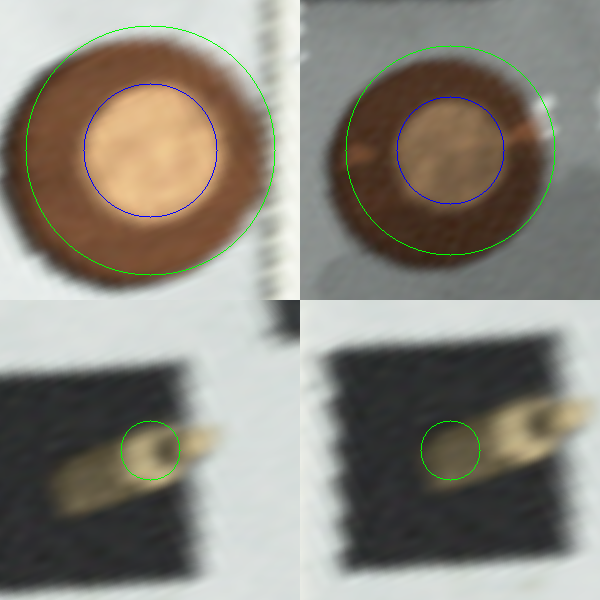

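>>> send_rows:
  deltas:
    - [-1, [0, -10, 0], 0]
    - [-1, [0, -20, 0], 0]
    - [-1, [0, -30, 0], 0]
    - [-1, [-1, -35, 0], 0]
    - [-1, [-1, -35, 0], 0]
    - [-1, [-1, -35, 0], 0]
    - [-1, [-1, -35, 0], 0]
    - [-1, [0, -30, 0], 0]
    - [-1, [0, -20, 0], 0]
    - [-1, [0, -12, 0], 0]
    - [-1, [0, -6, 0], 0]
    - [-1, [0, 0, 0], 0]

```text
time_s: 16.1
ee_pos: [0.4938, -0.1609, 0.1414]
eef_rot: [[-0.001, 0.336, -0.942], [0.0, -0.942, -0.336], [-1.0, -0.001, 0.0]]
contact_force: [0.3, 0.1, -7.7]
width: 0.556
```

>>> send_rows:
  deltas:
    - [-1, [0, 0, -10], 0]
    - [-1, [0, 0, -20], 0]
    - [-1, [0, 0, -20], 0]
    - [-1, [0, 0, -20], 0]
    - [-1, [0, 0, -10], 0]
    - [-1, [0, 0, -10], 0]
    - [-1, [0, 0, 0], 0]
    - [-1, [0, 0, 0], 0]
    - [-1, [0, 0, 0], 0]
    - [-1, [0, 0, 0], 0]
    - [-1, [0, 0, 0], 0]

```text
time_s: 17.2
ee_pos: [0.4942, -0.1609, 0.0522]
eef_rot: [[0.001, 0.336, -0.942], [-0.0, -0.942, -0.336], [-1.0, 0.001, -0.001]]
contact_force: [-0.7, 0.1, -7.0]
width: 0.555
```

```bash
python3 look.py x3 scene .494 -.161 .03
```

```text
17.2 [ 0.4942 -0.1609  0.0522] [-0.66941401  0.09229304 -7.01234738] 0.554575070050796
scene [283.28402111 173.60593541]
```

View pics/x3.png

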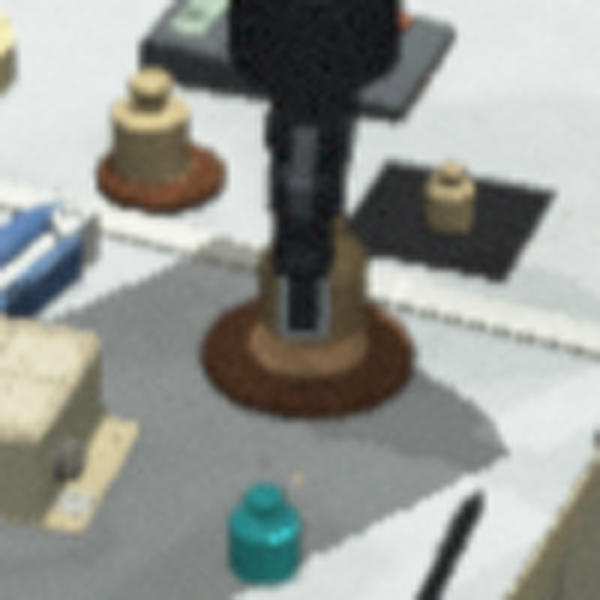

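Weight well centred above the pad; lowering.

>>> send_rows:
  deltas:
    - [-1, [0, 0, -5], 0]
    - [-1, [0, 0, -4], 0]
    - [-1, [0, 0, -3], 0]
    - [-1, [0, 0, -1], 0]
    - [-1, [0, 0, 0], 0]
    - [-1, [0, 0, 0], 0]
    - [-1, [0, 0, 0], 0]
    - [-1, [0, 0, 0], 0]

```text
time_s: 18.05
ee_pos: [0.4941, -0.1608, 0.0389]
eef_rot: [[0.0, 0.336, -0.942], [-0.0, -0.942, -0.336], [-1.0, 0.0, -0.0]]
contact_force: [0.6, -0.8, -7.2]
width: 0.555
```

>>> send_rows:
  deltas:
    - [-1, [0, 0, -1], 0]
    - [-1, [0, 0, 0], 0]
    - [-1, [0, 0, 0], 0]
    - [-1, [0, 0, 0], 0]

```text
time_s: 18.45
ee_pos: [0.4941, -0.1608, 0.0378]
eef_rot: [[0.0, 0.336, -0.942], [-0.0, -0.942, -0.336], [-1.0, 0.0, -0.0]]
contact_force: [-0.4, -0.4, -6.7]
width: 0.555
```

>>> send_rows:
  deltas:
    - [-1, [0, 0, -1], 0]
    - [-1, [0, 0, 0], 0]
    - [-1, [0, 0, 0], 0]
    - [-1, [0, 0, 0], 0]

```text
time_s: 18.85
ee_pos: [0.4941, -0.1608, 0.0377]
eef_rot: [[0.001, 0.336, -0.942], [-0.0, -0.942, -0.336], [-1.0, 0.001, -0.001]]
contact_force: [-3.8, 1.8, 17.6]
width: 0.556
```

>>> send_rows:
  deltas:
    - [-1, [0, 0, 1], 0]
    - [-1, [0, 0, 0], 0]
    - [0.4, [0, 0, 0], 0]
    - [0.6, [0, 0, 0], 0]
    - [1, [0, 0, 0], 0]
    - [1, [0, 0, 0], 0]
    - [1, [0, 0, 0], 0]
    - [1, [0, 0, 5], 0]
    - [1, [0, 0, 15], 0]
    - [1, [0, 0, 25], 0]
    - [1, [0, 0, 30], 0]
    - [1, [0, 0, 30], 0]

```text
time_s: 20.05
ee_pos: [0.4938, -0.1607, 0.1441]
eef_rot: [[-0.0, 0.336, -0.942], [0.0, -0.942, -0.336], [-1.0, -0.0, 0.0]]
contact_force: [0.6, -0.0, 0.5]
width: 0.997
```

>>> send_rows:
  deltas:
    - [1, [10, -10, 15], 0]
    - [1, [20, -18, 0], 0]
    - [1, [25, -20, 0], 0]
    - [1, [25, -20, 0], 0]
    - [1, [25, -20, 0], 0]
    - [1, [20, -15, 0], 0]
    - [1, [10, -10, 0], 0]
    - [1, [5, -4, 0], 0]
    - [1, [0, 0, 0], 0]
    - [1, [0, 0, 0], 0]
    - [1, [0, 0, 0], 0]

```text
time_s: 21.15
ee_pos: [0.6335, -0.2772, 0.1579]
eef_rot: [[-0.0, 0.336, -0.942], [0.0, -0.942, -0.336], [-1.0, -0.0, 0.0]]
contact_force: [0.1, 0.0, -1.0]
width: 1.001
```

```bash
python3 look.py l1 scene,top
python3 - <<'E'
from h import *
c=pickle.load(open('l1.pkl','rb'))['scene']
k=dict(half=.06,step=.0004)
ims=[]
for (x,y,r,z) in((.494,-.161,.025,.041),(.494,-.161,.05,.01),(.628,-.278,.034,.01),(.634,-.2775,.02,.041)):
  im=rect(c,x,y,z,**k);circ(im,x,y,x,y,r,(0,255,0),**k);ims.append(cv2.resize(im,(300,300)))
cv2.imwrite('pics/ov2.png',np.vstack([np.hstack(ims[:2]),np.hstack(ims[2:])]))
E
```

```text
21.15 [ 0.6335 -0.2772  0.1579] [ 0.06137863  0.04505895 -1.03481794] 1.0013509411084498
```

View pics/ov2.png

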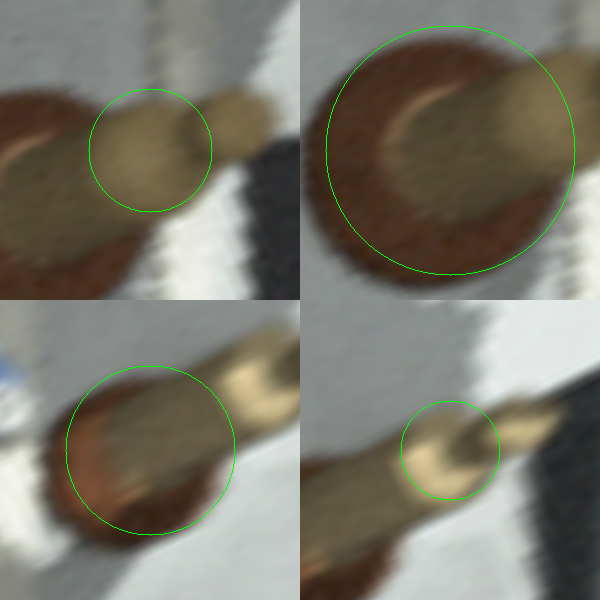

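View pics/l1_top.png

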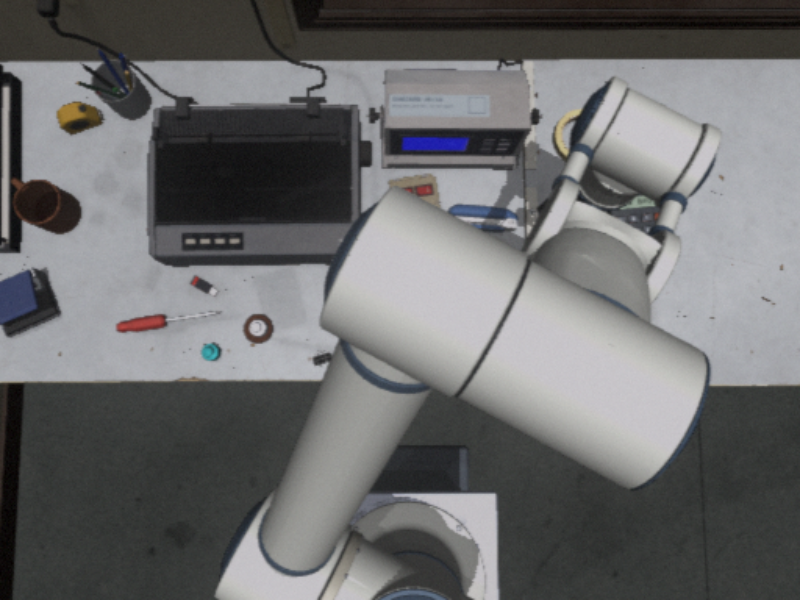

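View pics/l1_scene.png

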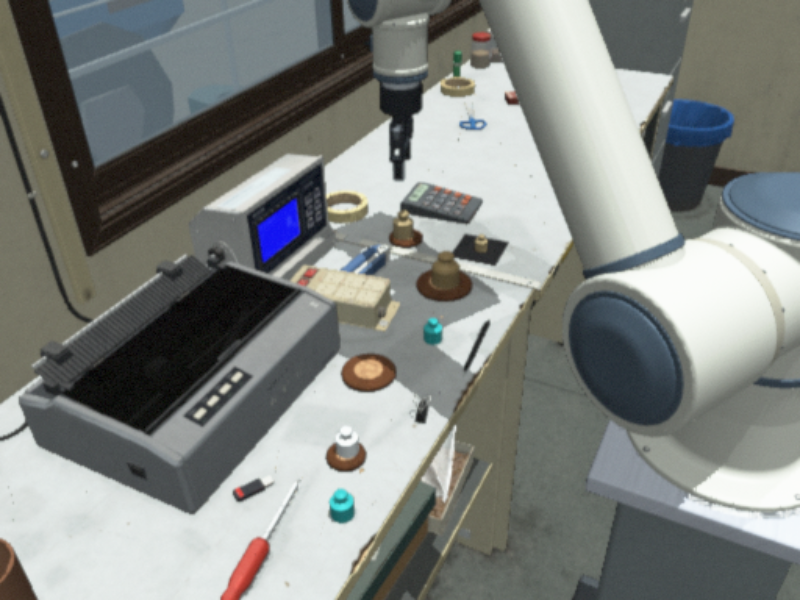

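>>> send_rows:
  deltas:
    - [1, [0, 0, -10], 0]
    - [1, [1, 0, -20], 0]
    - [1, [0, 0, -20], 0]
    - [1, [0, 0, -20], 0]
    - [1, [0, 0, -20], 0]
    - [1, [0, 0, -15], 0]
    - [1, [0, 0, -8], 0]
    - [1, [0, 0, -5], 0]
    - [1, [0, 0, -1], 0]
    - [1, [0, 0, 0], 0]
    - [1, [0, 0, 0], 0]
    - [1, [0, 0, 0], 0]

```text
time_s: 22.45
ee_pos: [0.6353, -0.2779, 0.0394]
eef_rot: [[0.001, 0.336, -0.942], [-0.0, -0.942, -0.336], [-1.0, 0.001, -0.001]]
contact_force: [0.4, -0.3, -0.3]
width: 0.995
```

>>> send_rows:
  deltas:
    - [-1, [0, 0, 0], 0]
    - [-1, [0, 0, 0], 0]
    - [-1, [0, 0, 0], 0]
    - [-1, [0, 0, 0], 0]
    - [-1, [0, 0, 0], 0]
    - [-1, [0, 0, 0], 0]
    - [-1, [0, 0, 0], 0]
    - [-1, [0, 0, 0], 0]
  grip_force: 80

```text
time_s: 23.25
ee_pos: [0.6351, -0.2778, 0.0393]
eef_rot: [[0.0, 0.336, -0.942], [-0.0, -0.942, -0.336], [-1.0, 0.0, -0.0]]
contact_force: [-2.8, 1.2, 7.1]
width: 0.44
```

>>> send_rows:
  deltas:
    - [-1, [0, 0, 3], 0]
    - [-1, [0, 0, 7], 0]
    - [-1, [0, 0, 10], 0]
    - [-1, [0, 0, 15], 0]
    - [-1, [0, 0, 20], 0]
    - [-1, [0, 0, 20], 0]
    - [-1, [0, 0, 20], 0]
    - [-1, [0, 0, 20], 0]
    - [-1, [0, 0, 10], 0]
    - [-1, [0, 0, 0], 0]

```text
time_s: 24.25
ee_pos: [0.6357, -0.2781, 0.1659]
eef_rot: [[0.003, 0.336, -0.942], [-0.002, -0.942, -0.336], [-1.0, 0.002, -0.002]]
contact_force: [-0.1, -0.1, -5.8]
width: 0.437
```

```bash
python3 look.py l2 scene .634 -.277 .08;python3 - <<'E'
from h import *
c=pickle.load(open('l2.pkl','rb'))['scene']
k=dict(half=.06,step=.0004)
ims=[]
for (x,y,r,z) in((.628,-.278,.017,.01),):
  im=rect(c,x,y,z,**k);circ(im,x,y,x,y,r,(0,255,0),**k);ims.append(cv2.resize(im,(600,600)))
t=cv2.imread('pics/l2.png');cv2.imwrite('pics/ov3.png',np.hstack([cv2.resize(i,(400,400)) for i in (t,ims[0])]))
E
```

```text
24.25 [ 0.6357 -0.2781  0.1659] [-0.12050199 -0.12726774 -5.7545557 ] 0.4373654078755106
scene [256.44520236 129.3990261 ]
```

View pics/ov3.png

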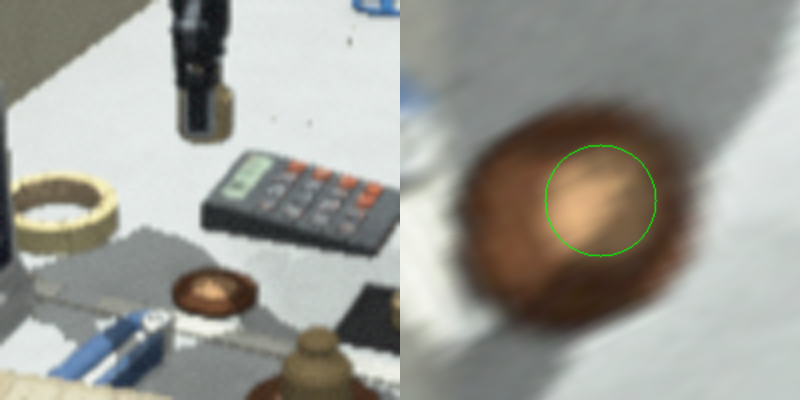

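>>> send_rows:
  deltas:
    - [-1, [-10, 5, 0], 0]
    - [-1, [-20, 15, 0], 0]
    - [-1, [-25, 25, 0], 0]
    - [-1, [-25, 30, 0], 0]
    - [-1, [-20, 35, 0], 0]
    - [-1, [-20, 40, 0], 0]
    - [-1, [-10, 40, 0], 0]
    - [-1, [-5, 40, 0], 0]
    - [-1, [-1, 40, 0], 0]
    - [-1, [0, 40, 0], 0]
    - [-1, [0, 35, 0], 0]
    - [-1, [0, 25, 0], 0]

```text
time_s: 25.5
ee_pos: [0.4982, 0.0943, 0.163]
eef_rot: [[-0.001, 0.337, -0.941], [0.0, -0.941, -0.337], [-1.0, -0.001, 0.001]]
contact_force: [0.2, -1.2, -5.3]
width: 0.438
```

>>> send_rows:
  deltas:
    - [-1, [0, 12, 0], 0]
    - [-1, [0, 3, 0], 0]
    - [-1, [0, 0, 0], 0]
    - [-1, [0, 0, -10], 0]
    - [-1, [0, 0, -20], 0]
    - [-1, [0, 0, -20], 0]
    - [-1, [0, 0, -20], 0]
    - [-1, [0, 0, -20], 0]
    - [-1, [0, 0, -10], 0]
    - [-1, [0, 0, 0], 0]
    - [-1, [0, 0, 0], 0]
    - [-1, [0, 0, 0], 0]

```text
time_s: 26.7
ee_pos: [0.4995, 0.1071, 0.0645]
eef_rot: [[0.001, 0.336, -0.942], [0.0, -0.942, -0.336], [-1.0, 0.0, -0.001]]
contact_force: [0.5, -0.5, -4.6]
width: 0.439
```

>>> send_rows:
  deltas:
    - [-1, [0, 0, -8], 0]
    - [-1, [0, 0, -8], 0]
    - [-1, [0, 0, -5], 0]
    - [-1, [0, 0, -3], 0]
    - [-1, [0, 0, 0], 0]
    - [-1, [0, 0, 0], 0]
    - [-1, [0, 0, 0], 0]
    - [-1, [0, 0, 0], 0]

```text
time_s: 27.5
ee_pos: [0.4991, 0.1073, 0.0397]
eef_rot: [[0.0, 0.336, -0.942], [0.0, -0.942, -0.336], [-1.0, 0.0, -0.0]]
contact_force: [0.4, 0.8, -4.6]
width: 0.438
```

>>> send_rows:
  deltas:
    - [-1, [0, 0, -1], 0]
    - [-1, [0, 0, 0], 0]
    - [-1, [0, 0, 0], 0]
    - [-1, [0, 0, 0], 0]

```text
time_s: 27.9
ee_pos: [0.4991, 0.1072, 0.0392]
eef_rot: [[0.001, 0.336, -0.942], [0.0, -0.942, -0.336], [-1.0, 0.0, -0.001]]
contact_force: [-3.1, 0.2, 8.5]
width: 0.438
```

```bash
python3 look.py l3 scene .499 .107 .03
```

```text
27.9 [0.4991 0.1072 0.0392] [-3.14364082  0.21534872  8.50972819] 0.4376020866198338
scene [234.28873337 229.20401577]
```

View pics/l3.png

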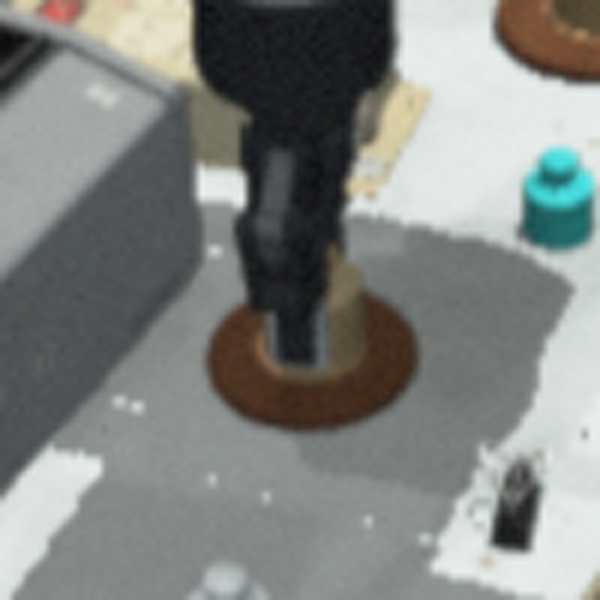

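>>> send_rows:
  deltas:
    - [-1, [0, 0, 0], 0]
    - [0.2, [0, 0, 0], 0]
    - [0.4, [0, 0, 0], 0]
    - [1, [0, 0, 0], 0]
    - [1, [0, 0, 0], 0]
    - [1, [0, 0, 0], 0]
    - [1, [0, 0, 5], 0]
    - [1, [0, 0, 15], 0]
    - [1, [0, 0, 25], 0]
    - [1, [0, 0, 30], 0]
    - [1, [0, 0, 30], 0]
    - [1, [0, 0, 10], 0]

```text
time_s: 29.15
ee_pos: [0.5, 0.1074, 0.1566]
eef_rot: [[0.004, 0.336, -0.942], [0.0, -0.942, -0.336], [-1.0, 0.001, -0.004]]
contact_force: [-0.7, -0.6, -1.0]
width: 0.999
```

>>> send_rows:
  deltas:
    - [1, [-5, 13, 0], 0]
    - [1, [-10, 30, 0], 0]
    - [1, [-12, 35, 0], 0]
    - [1, [-12, 35, 0], 0]
    - [1, [-10, 25, 0], 0]
    - [1, [-6, 15, 0], 0]
    - [1, [0, 5, 0], 0]
    - [1, [0, 0, 0], 0]
    - [1, [0, 0, 0], 0]
    - [1, [0, 0, 0], 0]

```text
time_s: 30.15
ee_pos: [0.4442, 0.2645, 0.1536]
eef_rot: [[-0.0, 0.335, -0.942], [-0.0, -0.942, -0.335], [-1.0, 0.0, 0.0]]
contact_force: [0.2, -0.2, -0.4]
width: 0.997
```

```bash
python3 look.py m1 scene,top
python3 - <<'E'
from h import *
d=pickle.load(open('m1.pkl','rb'));c=d['scene']
k=dict(half=.06,step=.0004)
ims=[]
for (x,y,r,z) in((.499,.107,.042,.01),(.499,.107,.02,.041),(.628,-.278,.017,.01),(.4442,.2652,.015,.033)):
  im=rect(c,x,y,z,**k);circ(im,x,y,x,y,r,(0,255,0),**k);ims.append(cv2.resize(im,(300,300)))
cv2.imwrite('pics/ov4.png',np.vstack([np.hstack(ims[:2]),np.hstack(ims[2:])]))
E
```

```text
30.15 [0.4442 0.2645 0.1536] [ 0.20070487 -0.17678959 -0.39175419] 0.9972763893962158
```

View pics/ov4.png

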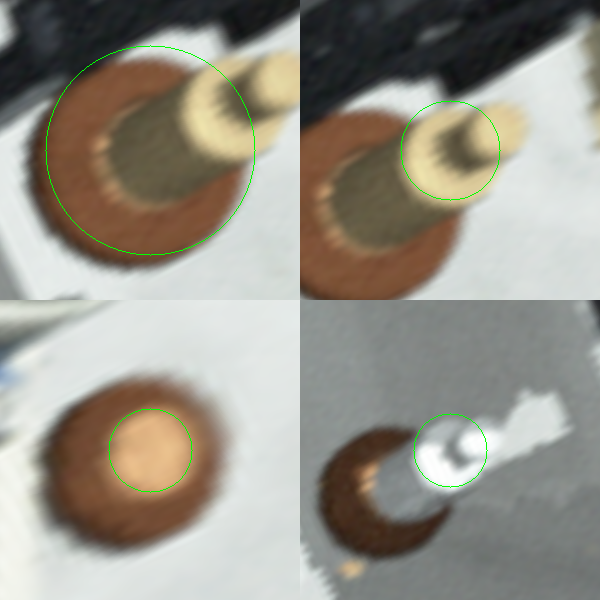

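View pics/m1_top.png

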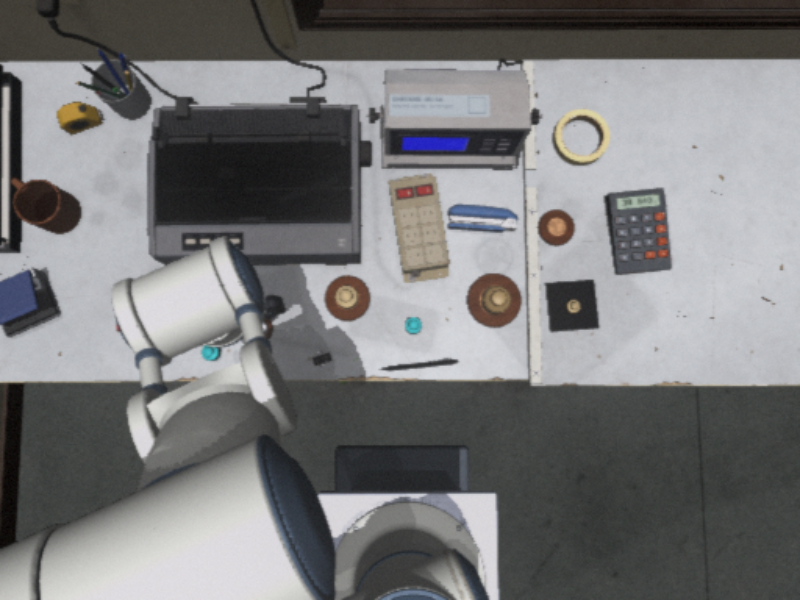

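Run:
```python
from h import *
c=pickle.load(open('m1.pkl','rb'))['top']
k=dict(half=.055,step=.00036666)
ims=[]
for (x,y,r,rw,zw) in((.4993,.1068,.042,.02,.041),(.4942,-.1608,.05,.025,.041),(.6283,-.2781,.034,.017,.0105),(.482,-.302,.045,.012,.021)):
  im=rect(c,x,y,.01,**k);circ(im,x,y,x,y,r,(0,255,0),**k);ims.append(cv2.resize(im,(300,300)))
  im=rect(c,x,y,zw,**k);circ(im,x,y,x,y,rw,(0,255,0),**k);ims.append(cv2.resize(im,(300,300)))
cv2.imwrite('pics/ov5.png',cv2.resize(np.vstack([np.hstack(ims[:4]),np.hstack(ims[4:])]),(800,400)))
```

```text
(no output)
```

View pics/ov5.png

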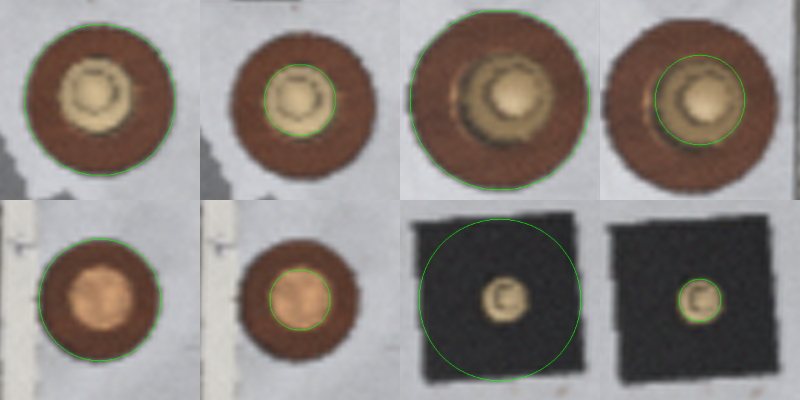

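>>> send_rows:
  deltas:
    - [1, [0, 1, -10], 0]
    - [1, [0, 0, -20], 0]
    - [1, [0, 0, -20], 0]
    - [1, [0, 0, -20], 0]
    - [1, [0, 0, -20], 0]
    - [1, [0, 0, -14], 0]
    - [1, [0, 0, -8], 0]
    - [1, [0, 0, -4], 0]
    - [1, [0, 0, -1], 0]
    - [1, [0, 0, 0], 0]
    - [1, [0, 0, 0], 0]
    - [1, [0, 0, 0], 0]

```text
time_s: 31.45
ee_pos: [0.4442, 0.2663, 0.0372]
eef_rot: [[0.001, 0.336, -0.942], [0.0, -0.942, -0.336], [-1.0, -0.0, -0.001]]
contact_force: [0.2, 0.2, -0.3]
width: 0.996
```

>>> send_rows:
  deltas:
    - [-1, [0, 0, 0], 0]
    - [-1, [0, 0, 0], 0]
    - [-1, [0, 0, 0], 0]
    - [-1, [0, 0, 0], 0]
    - [-1, [0, 0, 0], 0]
    - [-1, [0, 0, 0], 0]
    - [-1, [0, 0, 0], 0]
    - [-1, [0, 0, 0], 0]
    - [-1, [0, 0, 0], 0]
  grip_force: 50

```text
time_s: 32.35
ee_pos: [0.444, 0.2663, 0.037]
eef_rot: [[0.0, 0.336, -0.942], [0.0, -0.942, -0.336], [-1.0, -0.0, -0.0]]
contact_force: [-1.1, -0.4, 6.5]
width: 0.326
```

>>> send_rows:
  deltas:
    - [-1, [0, 0, 3], 0]
    - [-1, [0, 0, 7], 0]
    - [-1, [0, 0, 10], 0]
    - [-1, [0, 0, 15], 0]
    - [-1, [0, 0, 20], 0]
    - [-1, [0, 0, 20], 0]
    - [-1, [0, 0, 20], 0]
    - [-1, [0, 0, 20], 0]
    - [-1, [0, 0, 10], 0]
    - [-1, [0, 0, 0], 0]

```text
time_s: 33.35
ee_pos: [0.4446, 0.2665, 0.1632]
eef_rot: [[0.002, 0.336, -0.942], [0.001, -0.942, -0.336], [-1.0, -0.0, -0.003]]
contact_force: [0.0, -0.4, -1.8]
width: 0.325
```

```bash
python3 look.py m2 scene .444 .265 .08
```

```text
33.35 [0.4446 0.2665 0.1632] [ 8.67274949e-04 -3.95580970e-01 -1.84459423e+00] 0.324768688732131
scene [218.91537389 262.93305002]
```

View pics/m2.png

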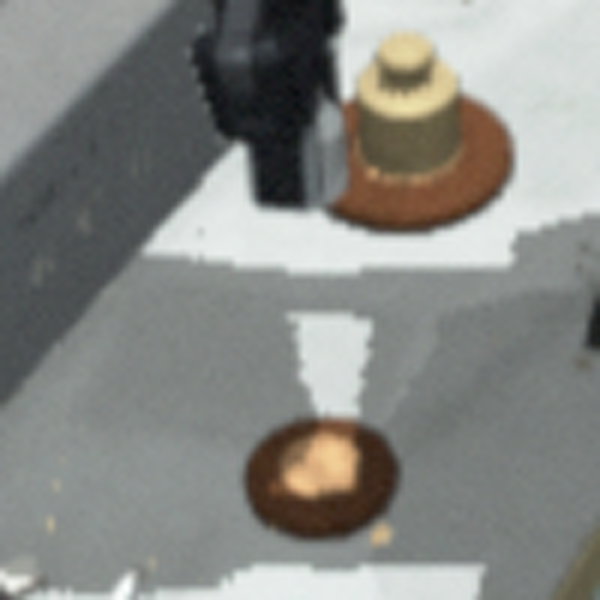

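>>> send_rows:
  deltas:
    - [-1, [0, -15, 0], 0]
    - [-1, [0, -30, 0], 0]
    - [-1, [0, -40, 0], 0]
    - [-1, [5, -45, 0], 0]
    - [-1, [5, -45, 0], 0]
    - [-1, [10, -45, 0], 0]
    - [-1, [15, -45, 0], 0]
    - [-1, [20, -40, 0], 0]
    - [-1, [20, -40, 0], 0]
    - [-1, [20, -40, 0], 0]
    - [-1, [20, -40, 0], 0]
    - [-1, [20, -35, 0], 0]

```text
time_s: 34.6
ee_pos: [0.5784, -0.1965, 0.1604]
eef_rot: [[-0.002, 0.335, -0.942], [0.001, -0.942, -0.335], [-1.0, -0.001, 0.002]]
contact_force: [0.0, 0.8, -1.8]
width: 0.326
```

>>> send_rows:
  deltas:
    - [-1, [20, -35, 0], 0]
    - [-1, [15, -25, 0], 0]
    - [-1, [10, -17, 0], 0]
    - [-1, [4, -8, 0], 0]
    - [-1, [0, 0, 0], 0]
    - [-1, [0, 0, -10], 0]
    - [-1, [0, 0, -20], 0]
    - [-1, [0, 0, -20], 0]
    - [-1, [0, 0, -20], 0]
    - [-1, [0, 0, -20], 0]
    - [-1, [0, 0, 0], 0]
    - [-1, [0, 0, 0], 0]

```text
time_s: 35.8
ee_pos: [0.6275, -0.2779, 0.0717]
eef_rot: [[-0.001, 0.337, -0.942], [0.001, -0.942, -0.337], [-1.0, -0.001, 0.001]]
contact_force: [0.6, 0.6, -0.7]
width: 0.318
```

>>> send_rows:
  deltas:
    - [-1, [1, 0, -12], 0]
    - [-1, [0, 0, -10], 0]
    - [-1, [0, 0, -7], 0]
    - [-1, [0, 0, -3], 0]
    - [-1, [0, 0, 0], 0]
    - [-1, [0, 0, 0], 0]
    - [-1, [0, 0, 0], 0]

```text
time_s: 36.5
ee_pos: [0.6292, -0.2789, 0.0401]
eef_rot: [[0.001, 0.336, -0.942], [-0.0, -0.942, -0.336], [-1.0, 0.0, -0.0]]
contact_force: [-0.1, -0.3, -1.5]
width: 0.326
```

>>> send_rows:
  deltas:
    - [-1, [0, 0, -1], 0]
    - [-1, [0, 0, -1], 0]
    - [-1, [0, 0, 0], 0]
    - [-1, [0, 0, 0], 0]
    - [-1, [0, 0, 0], 0]

```text
time_s: 37.0
ee_pos: [0.629, -0.2788, 0.0378]
eef_rot: [[-0.0, 0.336, -0.942], [-0.0, -0.942, -0.336], [-1.0, -0.0, 0.0]]
contact_force: [-0.1, 0.2, -1.3]
width: 0.324
```

>>> send_rows:
  deltas:
    - [-1, [-1, 1, 0], 0]
    - [-1, [0, 0, -1], 0]
    - [-1, [0, 0, 0], 0]
    - [-1, [0, 0, 0], 0]
    - [-1, [0, 0, 0], 0]

```text
time_s: 37.5
ee_pos: [0.628, -0.2777, 0.037]
eef_rot: [[-0.0, 0.336, -0.942], [0.0, -0.942, -0.336], [-1.0, -0.0, 0.0]]
contact_force: [-2.7, 2.0, 5.9]
width: 0.319
```

```bash
python3 look.py m3 scene .628 -.278 .03
```

```text
37.5 [ 0.628  -0.2777  0.037 ] [-2.69377095  1.95341661  5.93093206] 0.31948501963073256
scene [258.62504668 144.46858114]
```

View pics/m3.png

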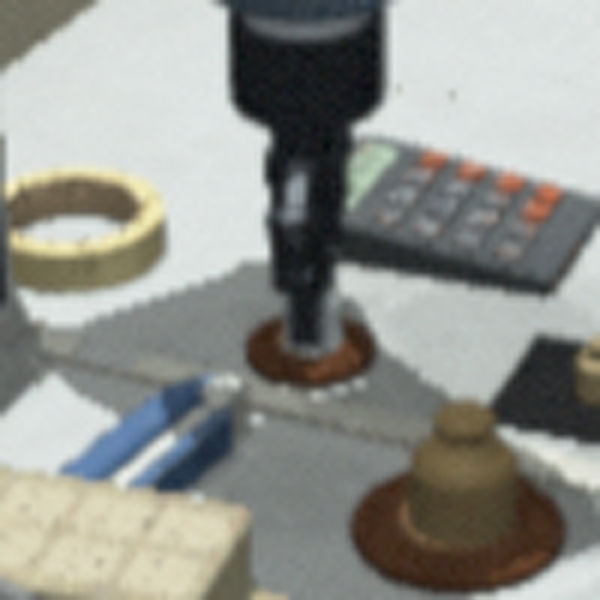

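>>> send_rows:
  deltas:
    - [-1, [0, 0, 0], 0]
    - [0, [0, 0, 0], 0]
    - [0.2, [0, 0, 0], 0]
    - [1, [0, 0, 0], 0]
    - [1, [0, 0, 0], 0]
    - [1, [0, 0, 0], 0]
    - [1, [0, 0, 5], 0]
    - [1, [0, 0, 15], 0]
    - [1, [0, 0, 25], 0]
    - [1, [0, 0, 30], 0]
    - [1, [0, 0, 25], 0]
    - [1, [0, 0, 5], 0]

```text
time_s: 38.75
ee_pos: [0.6295, -0.2786, 0.1464]
eef_rot: [[0.005, 0.336, -0.942], [-0.003, -0.942, -0.336], [-1.0, 0.004, -0.004]]
contact_force: [0.1, -0.2, -0.5]
width: 1.0
```

>>> send_rows:
  deltas:
    - [1, [-10, 0, 0], 0]
    - [1, [-25, -5, 0], 0]
    - [1, [-35, -7, 0], 0]
    - [1, [-35, -7, 0], 0]
    - [1, [-25, -4, 0], 0]
    - [1, [-12, -1, 0], 0]
    - [1, [-4, 0, 0], 0]
    - [1, [0, 0, 0], 0]
    - [1, [0, 0, 0], 0]
    - [1, [0, 0, 0], 0]

```text
time_s: 39.75
ee_pos: [0.4829, -0.3016, 0.1416]
eef_rot: [[0.0, 0.337, -0.942], [-0.0, -0.942, -0.337], [-1.0, 0.0, -0.0]]
contact_force: [0.9, 0.1, 0.2]
width: 1.001
```

```bash
python3 look.py m4 scene .628 -.278 .03
```

```text
39.75 [ 0.4829 -0.3016  0.1416] [0.87616013 0.13824553 0.1569138 ] 1.0005238365868871
scene [258.62504668 144.46858114]
```

View pics/m4.png

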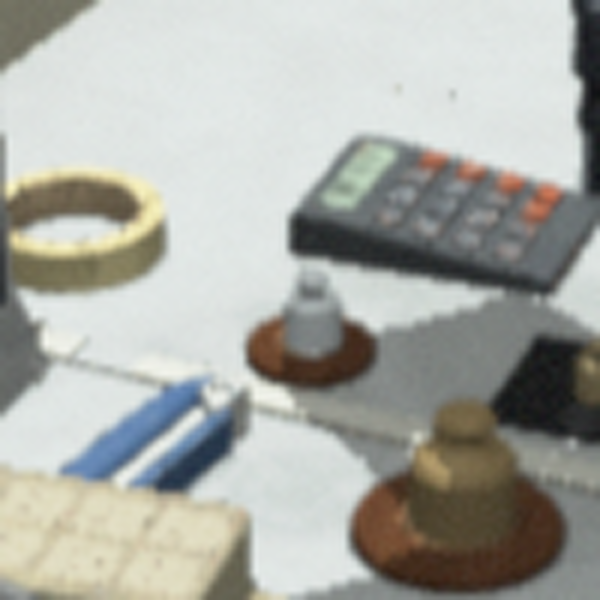

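Weight M stands centred on pad_m at (312,345) in the crop. Now grasping S on the mat.

>>> send_rows:
  deltas:
    - [1, [-1, 0, -10], 0]
    - [1, [0, 0, -20], 0]
    - [1, [0, 0, -20], 0]
    - [1, [0, 0, -20], 0]
    - [1, [0, 0, -20], 0]
    - [1, [0, 0, -11], 0]
    - [1, [0, 0, -6], 0]
    - [1, [0, 0, -3], 0]
    - [1, [0, 0, -1], 0]
    - [1, [0, 0, 0], 0]
    - [1, [0, 0, 0], 0]
    - [1, [0, 0, 0], 0]

```text
time_s: 41.0
ee_pos: [0.4812, -0.3019, 0.0312]
eef_rot: [[0.001, 0.336, -0.942], [-0.0, -0.942, -0.336], [-1.0, 0.001, -0.0]]
contact_force: [0.5, 0.5, 0.5]
width: 1.0
```

>>> send_rows:
  deltas:
    - [-1, [0, 0, 0], 0]
    - [-1, [0, 0, 0], 0]
    - [-1, [0, 0, 0], 0]
    - [-1, [0, 0, 0], 0]
    - [-1, [0, 0, 0], 0]
    - [-1, [0, 0, 0], 0]
    - [-1, [0, 0, 0], 0]
    - [-1, [0, 0, 0], 0]
    - [-1, [0, 0, 0], 0]
    - [-1, [0, 0, 0], 0]
  grip_force: 40

```text
time_s: 42.0
ee_pos: [0.481, -0.3018, 0.0309]
eef_rot: [[0.0, 0.336, -0.942], [-0.0, -0.942, -0.336], [-1.0, 0.0, -0.0]]
contact_force: [-0.4, 0.9, 5.0]
width: 0.258
```

>>> send_rows:
  deltas:
    - [-1, [0, 0, 3], 0]
    - [-1, [0, 0, 7], 0]
    - [-1, [0, 0, 10], 0]
    - [-1, [0, 0, 15], 0]
    - [-1, [0, 0, 20], 0]
    - [-1, [0, 0, 20], 0]
    - [-1, [0, 0, 20], 0]
    - [-1, [0, 0, 20], 0]
    - [-1, [0, 0, 10], 0]
    - [-1, [0, 0, 0], 0]

```text
time_s: 43.0
ee_pos: [0.4816, -0.3022, 0.1573]
eef_rot: [[0.002, 0.336, -0.942], [-0.002, -0.942, -0.336], [-1.0, 0.002, -0.001]]
contact_force: [-0.5, 0.1, -0.8]
width: 0.256
```

```bash
python3 look.py t1 scene,top .482 -.302 .06;  python3 - <<'E'
from h import *
d=pickle.load(open('t1.pkl','rb'))
k=dict(half=.055,step=.00036666)
ims=[]
for n in d:
 for (x,y,r) in((.4446,.2683,.027),(.4446,.2683,.014)):
  im=rect(d[n],x,y,.0105,**k);circ(im,x,y,x,y,r,(0,255,0),**k);ims.append(cv2.resize(im,(300,300)))
cv2.imwrite('pics/ov6.png',np.vstack([np.hstack(ims[:2]),np.hstack(ims[2:])]))
E
```

```text
43.0 [ 0.4816 -0.3022  0.1573] [-0.48356843  0.06742084 -0.79662134] 0.2563479893344687
scene [307.10818983 142.16449565]
top [370.26285154 193.81117691]
```

View pics/t1.png

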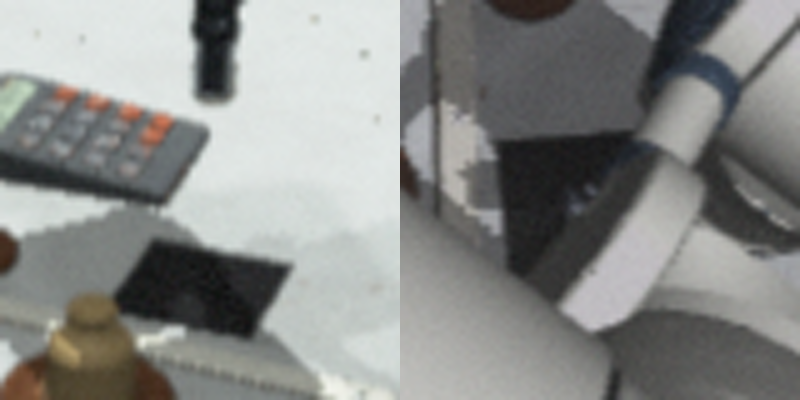

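View pics/ov6.png

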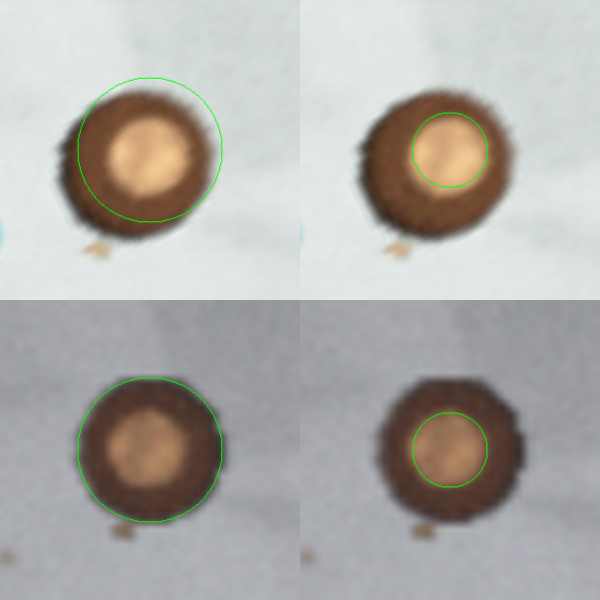

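>>> send_rows:
  deltas:
    - [-1, [0, 15, 0], 0]
    - [-1, [0, 30, 0], 0]
    - [-1, [0, 40, 0], 0]
    - [-1, [0, 45, 0], 0]
    - [-1, [0, 45, 0], 0]
    - [-1, [-2, 45, 0], 0]
    - [-1, [-5, 45, 0], 0]
    - [-1, [-6, 45, 0], 0]
    - [-1, [-6, 45, 0], 0]
    - [-1, [-6, 45, 0], 0]
    - [-1, [-6, 45, 0], 0]
    - [-1, [-6, 45, 0], 0]

```text
time_s: 44.3
ee_pos: [0.4423, 0.1903, 0.155]
eef_rot: [[-0.002, 0.336, -0.942], [-0.0, -0.942, -0.336], [-1.0, -0.0, 0.002]]
contact_force: [0.9, 0.4, -1.6]
width: 0.256
```

>>> send_rows:
  deltas:
    - [-1, [0, 40, 0], 0]
    - [-1, [0, 25, 0], 0]
    - [-1, [0, 12, 0], 0]
    - [-1, [0, 4, 0], 0]
    - [-1, [0, 0, 0], 0]
    - [-1, [0, 0, -10], 0]
    - [-1, [0, 0, -20], 0]
    - [-1, [0, 0, -20], 0]
    - [-1, [0, 0, -20], 0]
    - [-1, [0, 0, -20], 0]
    - [-1, [0, 0, 0], 0]
    - [-1, [0, 0, 0], 0]

```text
time_s: 45.5
ee_pos: [0.4439, 0.2684, 0.0656]
eef_rot: [[-0.001, 0.335, -0.942], [-0.001, -0.942, -0.335], [-1.0, 0.0, 0.001]]
contact_force: [1.0, 0.1, -1.0]
width: 0.259
```

>>> send_rows:
  deltas:
    - [-1, [0, 0, -10], 0]
    - [-1, [0, 0, -8], 0]
    - [-1, [0, 0, -5], 0]
    - [-1, [0, 0, -2], 0]
    - [-1, [0, 0, 0], 0]
    - [-1, [0, 0, 0], 0]
    - [-1, [0, 0, 0], 0]
    - [-1, [0, 0, 0], 0]

```text
time_s: 46.3
ee_pos: [0.4441, 0.2693, 0.041]
eef_rot: [[0.0, 0.336, -0.942], [0.0, -0.942, -0.336], [-1.0, -0.0, -0.0]]
contact_force: [0.9, -0.4, -1.6]
width: 0.259
```

```bash
python3 look.py t2 scene .444 .268 .03
```

```text
46.3 [0.4441 0.2693 0.041 ] [ 0.86034332 -0.35928414 -1.63369487] 0.2585006842536255
scene [219.6795867 281.7844375]
```

View pics/t2.png

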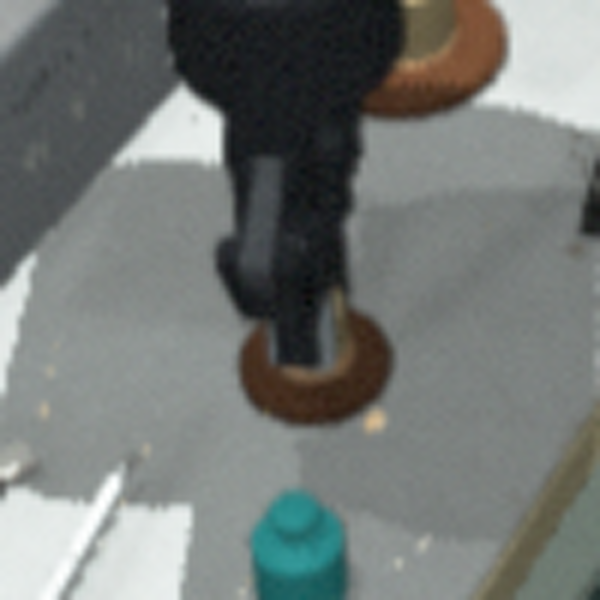

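>>> send_rows:
  deltas:
    - [-1, [0, 0, -2], 0]
    - [-1, [0, 0, 0], 0]
    - [-1, [0, 0, -1], 0]
    - [-1, [0, 0, 0], 0]
    - [-1, [0, 0, 0], 0]
    - [-1, [0, 0, 0], 0]

```text
time_s: 46.95
ee_pos: [0.444, 0.2692, 0.0379]
eef_rot: [[0.0, 0.336, -0.942], [0.0, -0.942, -0.336], [-1.0, -0.0, -0.0]]
contact_force: [-1.2, -1.0, 5.5]
width: 0.254
```

>>> send_rows:
  deltas:
    - [-1, [0, 0, 0], 0]
    - [-0.2, [0, 0, 0], 0]
    - [0, [0, 0, 0], 0]
    - [1, [0, 0, 0], 0]
    - [1, [0, 0, 0], 0]
    - [1, [0, 0, 0], 0]
    - [1, [0, 0, 5], 0]
    - [1, [0, 0, 15], 0]
    - [1, [0, 0, 25], 0]
    - [1, [0, 0, 30], 0]
    - [1, [0, 0, 40], 0]
    - [1, [0, 0, 40], 0]

```text
time_s: 48.15
ee_pos: [0.4436, 0.269, 0.1944]
eef_rot: [[-0.001, 0.336, -0.942], [-0.0, -0.942, -0.336], [-1.0, 0.0, 0.001]]
contact_force: [-0.1, 0.6, 0.2]
width: 1.001
```

>>> send_rows:
  deltas:
    - [1, [-20, 10, 10], 0]
    - [1, [-30, 25, 0], 0]
    - [1, [-30, 35, 0], 0]
    - [1, [-30, 35, 0], 0]
    - [1, [-30, 35, 0], 0]
    - [1, [-30, 35, 0], 0]
    - [1, [-20, 25, 0], 0]
    - [1, [0, 15, 0], 0]
    - [1, [0, 0, 0], 0]
    - [1, [0, 0, 0], 0]
    - [1, [0, 0, 0], 0]

```text
time_s: 49.25
ee_pos: [0.2543, 0.4833, 0.2028]
eef_rot: [[-0.0, 0.335, -0.942], [-0.001, -0.942, -0.335], [-1.0, 0.0, 0.0]]
contact_force: [1.1, -0.2, -0.0]
width: 0.996
```

```bash
python3 look.py e1 scene,top
```

```text
49.25 [0.2543 0.4833 0.2028] [ 1.1324419  -0.17648681 -0.04734447] 0.9956798232578898
```

View pics/e1_top.png

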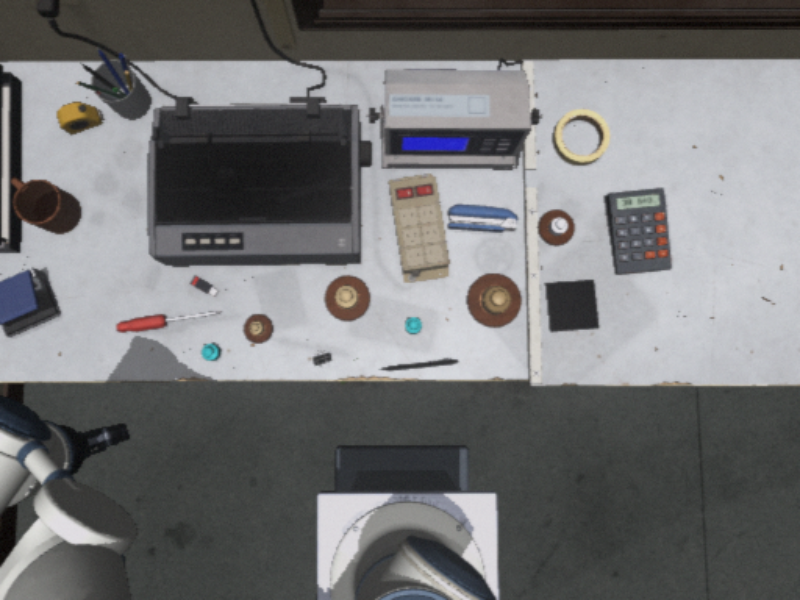

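View pics/e1_scene.png

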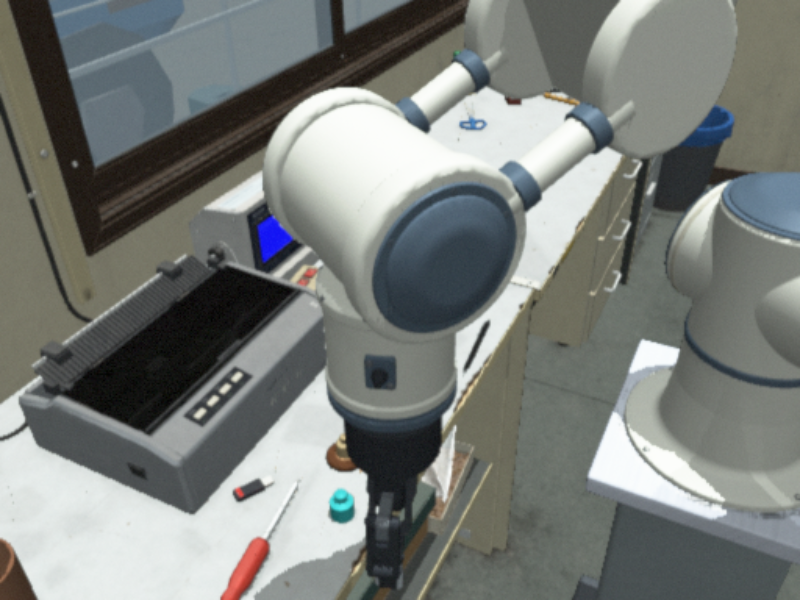

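Top view clear. I'll check each weight's centring against its pad.

Run:
```python
from h import *
c=pickle.load(open('e1.pkl','rb'))['top']
k=dict(half=.055,step=.00036666)
a=[];b=[]
for (x,y,r,rw,zw) in((.4947,-.1606,.05,.025,.041),(.4993,.1068,.042,.02,.041),(.6285,-.2782,.034,.015,.033),(.4448,.2686,.027,.012,.028)):
  f,im=padfit(c,x,y,r);print(np.round(f*1e3,1))
  im=rect(c,x,y,.0095,**k);circ(im,x,y,x,y,r,(0,255,0),**k);a.append(cv2.resize(im,(300,300)))
  k2=dict(half=.035,step=.00023333)
  im=rect(c,x,y,zw,**k2);circ(im,x,y,x,y,rw,(0,255,0),**k2);b.append(cv2.resize(im,(300,300)))
cv2.imwrite('pics/ov7.png',np.hstack([cv2.resize(np.vstack([np.hstack(q[:2]),np.hstack(q[2:])]),(400,400)) for q in(a,b)]))
```

```text
[ 494.  -160.5   48. ]
[499.2 106.7  40.1]
[ 628.1 -277.9   32.3]
[444.5 268.2  24.9]
```

View pics/ov7.png

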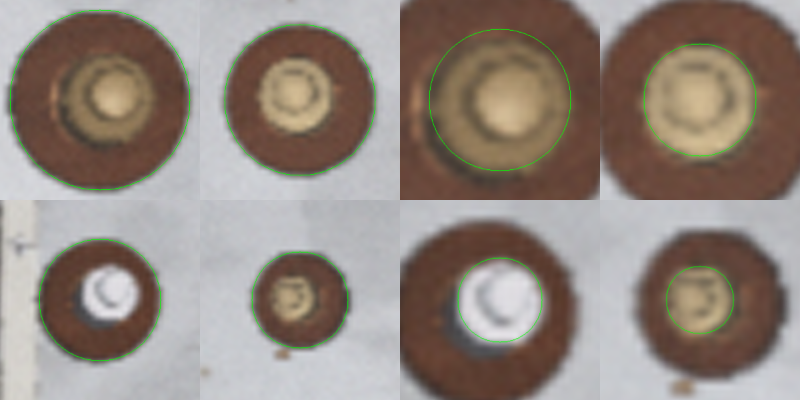

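```bash
python3 -c "
from bench import hand_in,arm
print(arm.get_state()['time_s']);print(hand_in())"
```

```text
49.35
the job is handed in; nothing more can be done
None
```

I handed the job in at 49 s of the 144 s allowed. All four weights now stand upright on the pads of their own size. I moved S to the mat first, then XL to pad_xl, L to pad_l, M to pad_m, and finally S from the mat to pad_s.

- **Centring:** in the last top view, S and L look centred on their pads. XL and M are off by no more than about 1–1.5 mm. These were read by eye from overlays; the overhead image resolves about 3 mm per pixel and its calibration is good to about 2 mm.
- **State of the scene:** the mat is empty, the turquoise weights were not touched, and the gripper is open and clear of everything.
- **Forces:** the highest contact force I read was about 23 N, when the tool came down on the mat with S. Readings came only at the end of each move.
- **Checks that disagreed:** the scene camera read positions up to about 3 mm away from the overhead one. I corrected for this using S, whose position was known from the gripper. In the final scene view the arm hid most of the pads, so the final check used the overhead camera alone.

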